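Uncap and wind up the conference microphones

ROBOT

A 6-joint arm with a two-finger parallel gripper is mounted at the origin on a cart in front of the work surface, level with it; the furniture and walls round the work are solid. World frame = base frame: x ahead of the robot, y to its left, z up, the work surface at z = 0. Lengths are in m, angles in rad, forces in N, time in s.
With the tool pointing down it reaches from about 0.225 to 0.725 m from the base axis. Payload 3.1 kg.
Tool frame: the origin (TCP) lies between the finger pads, 19 mm behind the fingertips; this is the grasp point; z points along the fingers, y is the line along which they close (so a half turn about z gives the same grasp; the last joint's range is limited). The gripper opens to 85 mm and grips with 20 to 120 N. Pads are 22 mm wide; open, the fingers measure 114 mm over their backs; the gripper's body (76 mm by 85 mm) begins 54 mm behind the grasp point. The pads swing forward as they close: fully open they stand 13 mm farther back than shut.
Start: joints at [0.99, 0.048, 0.099, 1.622, 0, 1.443], TCP at [0.23, 0.472, 0.25] pointing down, gripper open.
Joint ranges: [-2.91, 2.91], [-0.99, 1.94], [-1.21, 1.42], [-2.12, 2.29], [-1.49, 1.47], [-3.14, 3.14]. Speed limits (rad/s): [2.79, 2.79, 3.14, 3.14, 3.14, 3.14].

INTERFACE

Orientations are given as [roll, pitch, yaw] about the fixed x, y, z axes, in that order (R = Rz(yaw) Ry(pitch) Rx(roll)).
In Python, from bench import env gives the robot as it stands.
- The arm moves only by the tool move_arm, never from a script. Its argument "rows" is a list of rows, each an object of numbers: "dx", "dy", "dz": the shift along the world's x, y, z in mm; "rx", "ry", "rz": the turn, a rotation vector about the world's x, y, z in degrees; "hand": the finger opening in mm, from 0 to 85.4. A call has 1 to 12 rows; each row shifts and turns the commanded pose from where the row before left it; what a row does not reach is not made up. A row lasts 1/8 s, in which the tool goes at most 62.5 mm and 10.7 degrees, less where a joint would pass 70% of its speed; a pose out of reach is approached as far as the arm can. A call with a gripper value outside its range is refused whole. The fingers move at their own pace and stop on an object; "newtons" is the grip in N (left out, the last holds). Time passes only in rows, so rows that do not move let the fingers close. It gives the time, the measured TCP pose, the force, the opening and the grip force at its end, in the units of the state.
- env.get_obs(): the state, without advancing time (a new reading comes with each control period).
- env.camera(name): name is "side" or "top" or "wrist"; returns the picture (400x640x3 uint8, blue, green, red); there is no depth.
- env.camera_params(name): a dict with "K" (3x3 intrinsics, pixels), "R" (3x3) and "t" (3): a world point X has camera coordinates R X + t. Camera axes: x right, y down, z forward; pixel columns grow to the right and rows downward; lengths in m; the calibration is good to about 2 mm. The wrist camera is an equidistant fisheye: a pixel r from the principal point sees the ray r / f radians off the axis. A picture is of the moment at which its call begins: read the wrist's pose just before it. camera_params takes no time and is no camera call; for the wrist camera it gives the pose at the moment of the call.
- env.hand_in(): hands the job in; it is judged then, once.
The state is a dict: "time_s": time; "qpos": joint angles; "dq": joint speeds; "tau": joint torques, N m; "tool_pos": TCP position; "orientation": TCP orientation; "contact_force": force on the tool from outside, world axes, zero at the start; "ft_torque": the same for the moment, N m; "grip_width": finger opening in m; "gripper_force": force on a finger pad.
Only numpy, scipy, OpenCV 4.12 (cv2) and the standard library are available. Lean on these libraries where they do the work, as an engineer would, in place of code of your own. Each camera call takes 0.05 s, during which the arm holds its last target. There are 200 camera calls.

TASK

Get the table microphones ready for the meeting: first lift the dust caps off the microphones and set each into a pocket of its own in the grey accessory tray. Only then fit the loose crank onto the riser's square shaft and wind it clockwise (seen from above), full circles by its knob, until the microphones are all the way up. Finally take the crank off and stand it on its socket in the tray's long bay with its arm along the bay; leave the stapler, yellow cup and teaspoon where they are.

Things in the scene. Friction and masses are not known exactly. Their poses are not given: they have to be found in the camera images.
- riser: microphone riser, a black fixed unit about 190 x 225 mm. Origin: centre of its underside. Centred at its own y = +80 mm: housing 190 x 66 x 66 mm with the aluminium lifting head on top. At y = -80 mm: gearbox 70 x 64 x 66 mm with a 4 mm round collar, from which the square shaft stands up
- shaft_foot (a point): point on the square shaft's axis, 72 mm over the table: the crank's origin lies here when fully seated. Steel shaft, 14 mm square, flats parallel to this point's x and y, rising 26 mm above this point (the last 6 mm step in to 8 mm). The point turns with the shaft. The crank fits in any of the four quarter turns
- winder (a joint): turning of the square shaft, rad, growing clockwise seen from above, 0 to 18.85 with hard stops (three full turns); starts between 0 and 0.9. It turns stiffly (about 0.1 N m, that is 2 N at the knob) and stays where it is left
- lift (a joint): height of the lifting head over its lowest place, m; geared to the shaft, 20 mm a turn, 0.060 at the top stop. The head is a bar 182 x 56 mm along the riser's x, at riser y = +80 mm, its top 75 mm over the table when down; it carries three upright microphones (30 mm across, 28 mm tall) at x = -60, 0, +60 mm
- tray: grey fixed accessory tray, 180 x 135 mm, floor 3 mm thick, walls and dividers 3 mm thick standing 8 mm above the floor. Origin: centre of its underside. Three square pockets in a row along its x on its +y side, one long bay along its x on its -y side
- pocket_0 (a point): centre of the floor of the first pocket (56 x 54 mm inside), axes as the tray's
- pocket_1 (a point): the same, middle pocket
- pocket_2 (a point): the same, third pocket
- bay (a point): centre of the floor of the crank bay (174 mm along x, 72 mm along y inside), axes as the tray's
- cap_a: dust cap: grey plastic cup, 40 mm across, 31.5 mm tall, 34 mm inside, wall 3 mm, top 4 mm, 30 g; mouth down over one of the microphones, resting loosely on it (2 mm play); it lifts straight up 28 mm to come off. Origin: centre of its open rim, z towards the closed top. The number of caps varies; an absent one reads None
- cap_b: dust cap: grey plastic cup, 40 mm across, 31.5 mm tall, 34 mm inside, wall 3 mm, top 4 mm, 30 g; mouth down over one of the microphones, resting loosely on it (2 mm play); it lifts straight up 28 mm to come off. Origin: centre of its open rim, z towards the closed top. The number of caps varies; an absent one reads None
- cap_c: dust cap: grey plastic cup, 40 mm across, 31.5 mm tall, 34 mm inside, wall 3 mm, top 4 mm, 30 g; mouth down over one of the microphones, resting loosely on it (2 mm play); it lifts straight up 28 mm to come off. Origin: centre of its open rim, z towards the closed top. The number of caps varies; an absent one reads None
- cap_a_mid (a point): middle of cap_a, 16 mm above its rim
- cap_b_mid (a point): middle of cap_b, 16 mm above its rim
- cap_c_mid (a point): middle of cap_c, 16 mm above its rim
- crank: loose steel crank, 0.27 kg, stands on its socket. Origin: centre of its underside, z up, x along the arm. Square flange 44 mm, 10 mm thick, below; square hub 26 mm up to 56 mm height, flats square to x and y; socket 16 mm square, 26 mm deep, in the underside. Arm (14 mm wide, 44 to 52 mm high) along +x to the knob. Balances near the hub; grip the hub across y, TCP 46 mm up
- knob_mid (a point): middle of the crank's knob: an upright black cylinder 20 mm across, from 55 to 93 mm above the crank's origin, 60 mm from the hub's axis; it spins freely on its pin. This point is 76 mm above the crank's origin
- stapler: stapler, 121 x 26 x 46 mm, a bystander; origin: centre of its underside. Behind it, between the tray and the right end of the table, stands a tall fixed paper bag (world x over 0.47, y -0.05 to -0.30 m, 0.45 m tall): pass in front of it (x under 0.38), not through it
- yellow_cup: square yellow cup, 59 x 59 x 31 mm, behind the tray, a bystander; origin: centre of its underside
- teaspoon: teaspoon, 130 x 26 x 11 mm, in front of the riser, a bystander; origin: centre of its underside
There are look-alikes about, which are no part of the job. Leave any purple look-alike of the cap_a alone.

How it is judged:
By the outcome, as a careful person would: the job done as asked, in the order asked, and still so for the second after the job is handed in, with the robot touching nothing.
Of cap_a, cap_b, cap_c only 2 to 3 are there at a start; the rules pass over those that are not, and their reading is None.
At some moment in a run one of crank may be knocked a few centimetres aside while the robot is not near it.
Once in a run the grip may slacken for a moment while it holds something.
It also fails if it takes over 210 s, if anything falls off the work surface, if the arm or the gripper's body presses on something with over 40 N, if the wrist force passes 120 N, or if a joint passes its speed limit or range.

## Working session

There is one attempt and no reset: what is moved stays moved. The work goes in short steps, Python scripts to look and compute and a tool call to move; the robot and the scene stay as the last step left them, time stands still between calls to the robot, and variables do not carry over. Pictures are saved under pics/ and viewed, at most 14 in all, crops included, and the job is handed in when it is done.

Besides the shell and the picture viewer there is one more tool, called after ">>>" in YAML: its name, and indented under it one key for each argument. move_arm: Moves the arm, as the interface text tells. Its arguments: {"type":"object","properties":{"rows":{"type":"array"},"newtons":{"type":"number"}},"required":["rows"]}

```bash
ls; mkdir -p pics; python3 - <<'E'
from bench import env
import cv2
for n in("top","side"):
    im=env.camera(n); cv2.imwrite(f"pics/{n}0.png",im)
    p=env.camera_params(n); print(n,p)
print(env.get_obs())
E
```

```text
pics
top {'K': array([[504.08858189,   0.        , 317.90377433],
       [  0.        , 504.08858189, 204.03654268],
       [  0.        ,   0.        ,   1.        ]]), 'R': array([[ 0.0168387 , -0.99983071,  0.00741657],
       [-0.99013847, -0.01770631, -0.13896867],
       [ 0.13907647, -0.00500338, -0.990269  ]]), 't': array([0.00705114, 0.51905963, 1.47831193])}
side {'K': array([[444.36255325,   0.        , 322.52969895],
       [  0.        , 444.36255325, 205.59926516],
       [  0.        ,   0.        ,   1.        ]]), 'R': array([[-0.98118594, -0.1916137 , -0.02362932],
       [-0.04815898,  0.36143264, -0.93115367],
       [ 0.1869622 , -0.91249693, -0.36386054]]), 't': array([0.50904262, 0.10486474, 1.25603612])}
{'time_s': 0.1, 'qpos': array([9.90188908e-01, 4.86606206e-02, 9.77294113e-02, 1.62203952e+00,
       1.88454868e-05, 1.44299274e+00]), 'dq': array([ 0.00116794, -0.00089402,  0.00320175,  0.0019108 , -0.00063515,
        0.00045403]), 'tau': array([ 2.89710115e-03, -3.39849865e+01,  3.20936501e+01,  1.58388354e-02,
       -9.62345553e-05,  2.97893230e-07]), 'tool_pos': array([0.22939303, 0.4716369 , 0.24892998]), 'orientation': array([-3.13943838e+00, -2.95832695e-04,  2.68878848e+00]), 'contact_force': array([ 0.46747303, -0.03926185, -0.07341412]), 'ft_torque': array([-0.03417183, -0.00365589,  0.02612762]), 'gripper_force': 0.0, 'grip_width': 0.08543097093577096}
```

View pics/top0.png

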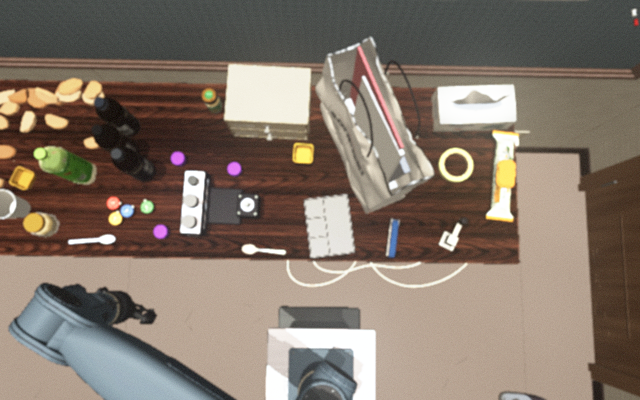

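View pics/side0.png

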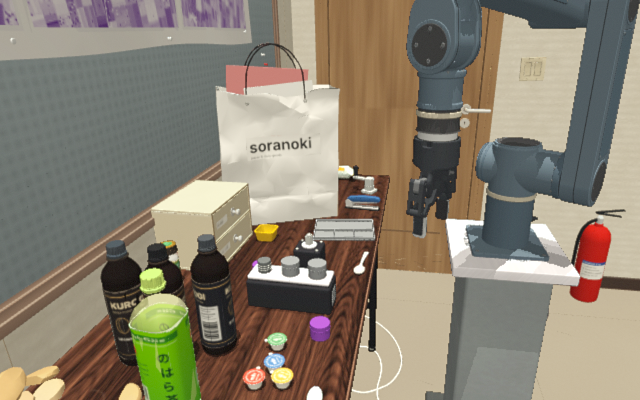

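```bash
cat > h.py <<'E'
import numpy as np, cv2
from bench import env
from scipy.spatial.transform import Rotation as Ro
def ray(n,uv,p=None):
    p=p or env.camera_params(n);K=p["K"];x=(uv[0]-K[0,2])/K[0,0];y=(uv[1]-K[1,2])/K[1,1]
    if n=="wrist":
        r=np.hypot(x,y);d=np.array([x/r*np.sin(r),y/r*np.sin(r),np.cos(r)]) if r>0 else np.array([0,0,1.])
    else: d=np.array([x,y,1.])
    d=p["R"].T@d; return -p["R"].T@p["t"],d/np.linalg.norm(d)
def atz(n,uv,z,p=None):
    c,d=ray(n,uv,p); return c+d*(z-c[2])/d[2]
def proj(n,X,p=None):
    p=p or env.camera_params(n);X=p["R"]@np.asarray(X)+p["t"];K=p["K"]
    if n=="wrist":
        r=np.hypot(X[0],X[1]);th=np.arctan2(r,X[2]);v=X[:2]/max(r,1e-9)*th
    else: v=X[:2]/X[2]
    return np.array([K[0,0]*v[0]+K[0,2],K[1,1]*v[1]+K[1,2]])
def tri(l):
    A=np.zeros((3,3));b=np.zeros(3)
    for c,d in l:
        M=np.eye(3)-np.outer(d,d);A+=M;b+=M@c
    X=np.linalg.solve(A,b); return X,[round(float(np.linalg.norm((np.eye(3)-np.outer(d,d))@(X-c)))*1e3,1) for c,d in l]
E
python3 - <<'E'
from h import *
t=cv2.imread("pics/top0.png");s=cv2.imread("pics/side0.png")
a=cv2.resize(t[150:270,165:365],None,fx=4,fy=4,interpolation=2)[:, :800]
cv2.imwrite("pics/c1.png",a)
b=cv2.resize(s[225:315,240:340],None,fx=4,fy=4,interpolation=2)
c=cv2.resize(t[190:270,380:480],None,fx=4,fy=4,interpolation=2)
o=np.zeros((360,800,3),np.uint8);o[:,:400]=b;o[:320,400:]=c
cv2.imwrite("pics/c2.png",o)
for n,uv,z in[("mic1",(194,178),.105),("mic2",(192,201),.105),("mic3",(190,223),.105),("shaft",(249,205),.098),("crank flange",(450,241),.01),("knob",(461,222),.09),("tl",(306,197),.01),("tr",(348,194),.01),("br",(355,254),.01),("bl",(310,258),.01)]: print(n,atz("top",uv,z).round(3))
E
```

```text
mic1 [0.579 0.375 0.105]
mic2 [0.512 0.377 0.105]
mic3 [0.448 0.379 0.105]
shaft [0.504 0.215 0.098]
crank flange [ 0.417 -0.386  0.01 ]
knob [ 0.466 -0.398  0.09 ]
tl [0.544 0.053 0.01 ]
tr [ 0.555 -0.076  0.01 ]
br [ 0.372 -0.099  0.01 ]
bl [0.358 0.037 0.01 ]
```

View pics/c1.png

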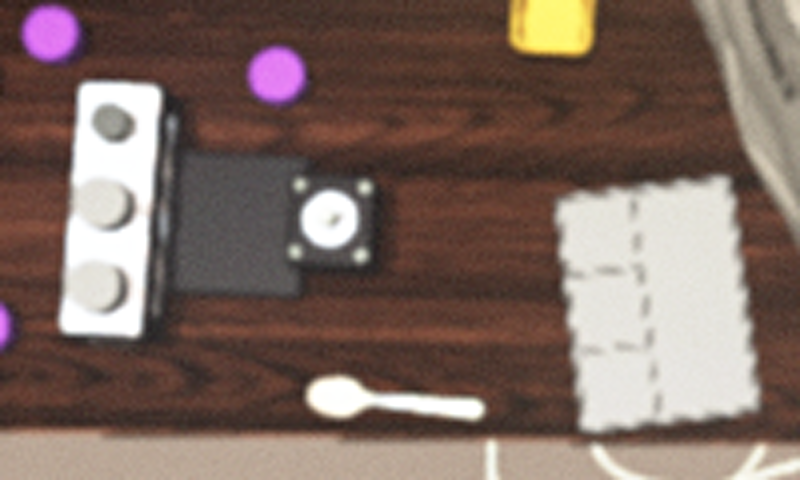

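View pics/c2.png

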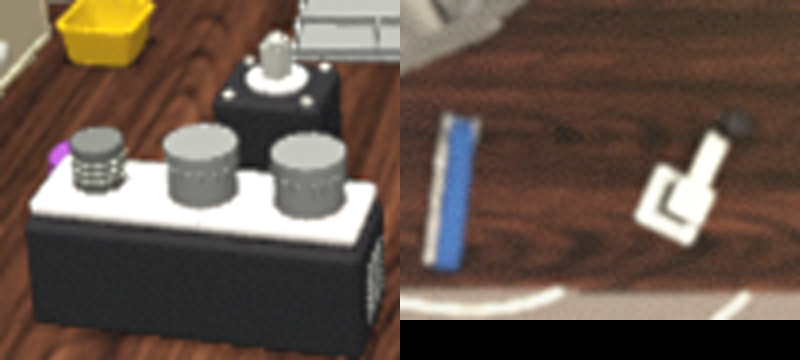

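>>> move_arm:
  rows:
    - {"dx":30,"dy":-15,"rz":6,"hand":60}
    - {"dx":40,"dy":-15,"rz":6}
    - {"dx":40,"dy":-15,"rz":6}
    - {"dx":40,"dy":-15,"rz":6}
    - {"dx":40,"dy":-15}
    - {"dx":30,"dy":-15}
    - {"dx":0}
    - {"dx":0}

```text
$.rows[0]: bad value
```

```bash
python3 - <<'E'
from h import *
o=env.get_obs();print(o["tool_pos"],o["orientation"],o["time_s"])
p=env.camera_params("wrist");print(p);im=env.camera("wrist");cv2.imwrite("pics/w1.png",im)
np.savez("w1.npz",**p)
E
```

```text
[0.22939303 0.4716369  0.24892998] [-3.13943838e+00 -2.95832695e-04  2.68878848e+00] 0.1
{'K': array([[309.70691629,   0.        , 314.73020705],
       [  0.        , 309.70691629, 198.4388535 ],
       [  0.        ,   0.        ,   1.        ]]), 'R': array([[ 0.43734253,  0.89929159, -0.00247866],
       [ 0.86526997, -0.420043  ,  0.27362704],
       [ 0.24502936, -0.12181346, -0.96183268]]), 't': array([-0.52373375, -0.03562178,  0.37768983])}
```

View pics/w1.png

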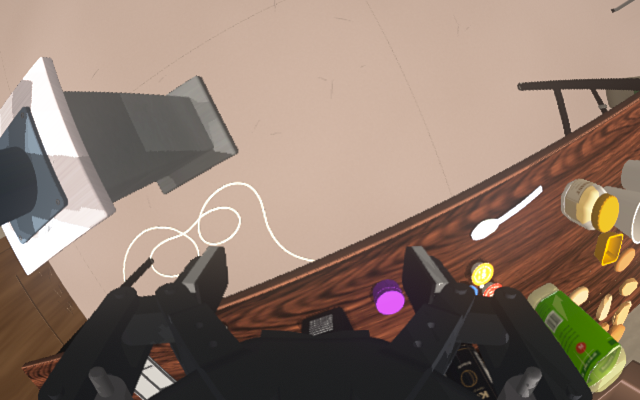

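>>> move_arm:
  rows:
    - {"dx":30,"dy":-15,"dz":0,"rx":0,"ry":0,"rz":6,"hand":60}
    - {"dx":40,"dy":-15,"dz":0,"rx":0,"ry":0,"rz":6,"hand":60}
    - {"dx":40,"dy":-15,"dz":0,"rx":0,"ry":0,"rz":6,"hand":60}
    - {"dx":40,"dy":-15,"dz":0,"rx":0,"ry":0,"rz":6,"hand":60}
    - {"dx":40,"dy":-15,"dz":0,"rx":0,"ry":0,"rz":0,"hand":60}
    - {"dx":30,"dy":-15,"dz":0,"rx":0,"ry":0,"rz":0,"hand":60}
    - {"dx":0,"dy":0,"dz":0,"rx":0,"ry":0,"rz":0,"hand":60}
    - {"dx":0,"dy":0,"dz":0,"rx":0,"ry":0,"rz":0,"hand":60}
  newtons: 30

```text
time_s: 1.15
tool_pos: [0.4492, 0.3821, 0.2496]
orientation: [-3.141, -0.001, 3.108]
contact_force: [-1.1, 0.8, -0.8]
grip_width: 0.0597
gripper_force: 0.0
```

```bash
cat >> h.py <<'E'
def snap(k):
    o=env.get_obs();print(o["tool_pos"].round(4),np.degrees(o["orientation"]).round(2),o["time_s"],"q",o["qpos"].round(2))
    p=env.camera_params("wrist");im=env.camera("wrist");cv2.imwrite(f"pics/{k}.png",im);np.savez(k+".npz",**p);return im,p
def par(k): return dict(np.load(k+".npz"))
E
python3 -c "
from h import *
snap('w2')"
```

```text
[0.4492 0.3821 0.2496] [-1.7998e+02 -8.0000e-02  1.7805e+02] 1.15 q [0.59 0.22 0.29 1.64 0.   0.62]
```

View pics/w2.png

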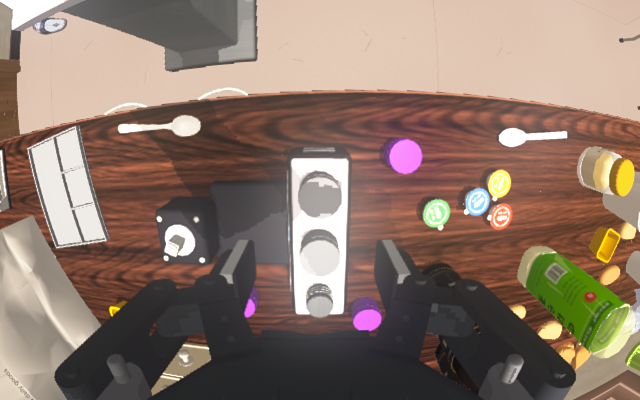

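>>> move_arm:
  rows:
    - {"dx":0,"dy":-40,"dz":0,"rx":0,"ry":0,"rz":0,"hand":60}
    - {"dx":0,"dy":-60,"dz":0,"rx":0,"ry":0,"rz":0,"hand":60}
    - {"dx":0,"dy":-50,"dz":0,"rx":0,"ry":0,"rz":0,"hand":60}
    - {"dx":0,"dy":-30,"dz":0,"rx":0,"ry":0,"rz":0,"hand":60}
    - {"dx":0,"dy":0,"dz":0,"rx":0,"ry":0,"rz":0,"hand":60}
    - {"dx":0,"dy":0,"dz":0,"rx":0,"ry":0,"rz":0,"hand":60}

```text
time_s: 1.95
tool_pos: [0.4492, 0.2031, 0.2502]
orientation: [3.141, 0.0, 3.109]
contact_force: [-0.1, 0.2, 0.2]
grip_width: 0.0598
gripper_force: 0.0
```

```bash
python3 - <<'E'
from h import *
a=cv2.imread('pics/w2.png');b,p=snap('w3')
X0=np.array([.515,.3,.09])
u=proj('wrist',X0,p);print(u, proj('wrist',[.457,-.02,.01],p),proj('wrist',[.504,.215,.09],p),proj('wrist',[.5,.378,.09],p))
o=np.zeros((600,800,3),np.uint8)
o[:,:300]=cv2.resize(a[140:340,270:370],None,fx=3,fy=3,interpolation=2)
c=b[140:340,380:546];o[:,302:800]=cv2.resize(c,None,fx=3,fy=3,interpolation=2)[:,:498]
cv2.imwrite('pics/c3.png',o)
cv2.imwrite('pics/c4.png',cv2.resize(b[90:290,20:286],None,fx=3,fy=3,interpolation=2)[:600,:800])
E
```

```text
[0.4492 0.2031 0.2502] [1.7995e+02 2.0000e-02 1.7813e+02] 1.95 q [ 0.29 -0.04  0.02  1.62  0.    0.32]
[410.37244518 245.88274757] [147.90097878 184.61319806] [328.66391699 239.94299747] [477.48316336 228.22803025]
```

View pics/c3.png

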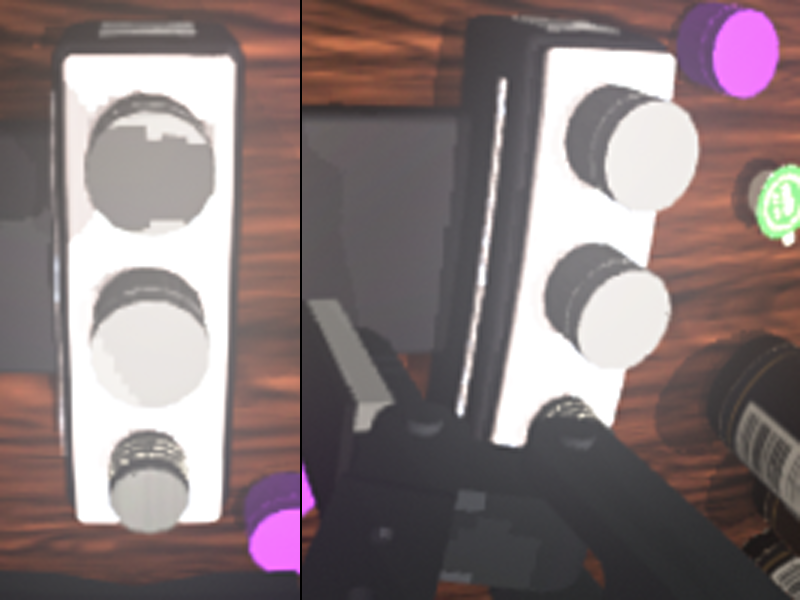

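View pics/c4.png

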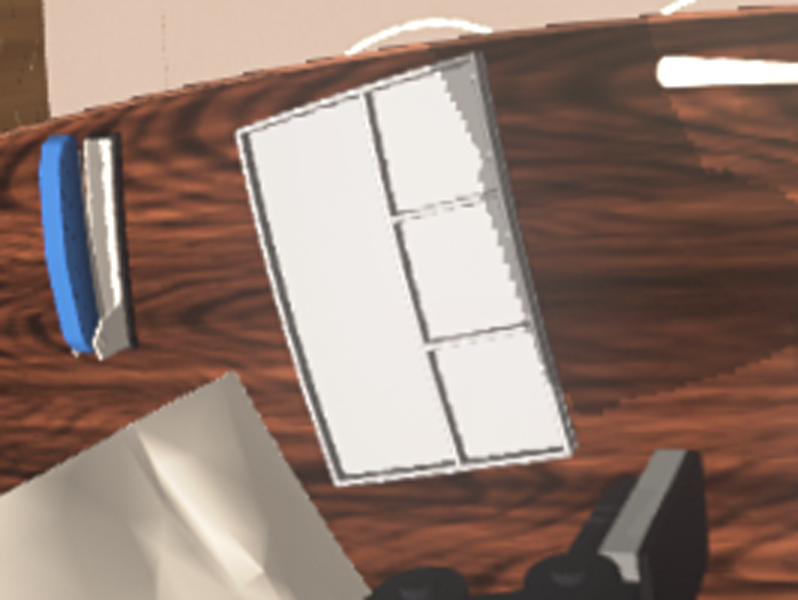

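```bash
python3 - <<'E'
from h import *
p2,p3=par('w2'),par('w3')
A=lambda x,y:(x/3+270-.33,y/3+140-.33)
B=lambda x,y:((x-302)/3+380-.33,y/3+140-.33)
C=lambda x,y:(x/3+20-.33,y/3+90-.33)
for n,a,b in[("near",(150,170),(652,152)),("mid",(149.5,348),(623,309)),("barNR?",(65,56),(547,49)),("barNL",(236,56),(675,55))]:
    X,e=tri([ray('wrist',A(*a),p2),ray('wrist',B(*b),p3)]);print(n,X.round(4),e)
print("mic",atz('wrist',A(149,494),.103,p2))
for n,uv in[("farR",(78,521)),("farL",(221,521))]:print(n,atz('wrist',A(*uv),.075,p2))
c=[atz('wrist',C(*q),.011,p3)[:2] for q in[(240,131),(481,54),(575,455),(337,484)]]
print(np.round(c,4),np.mean(c,0))
ex=(c[2]-c[1]+c[3]-c[0])/2;ey=(c[1]-c[0]+c[2]-c[3])/2
print(np.linalg.norm(ex),np.linalg.norm(ey),np.degrees(np.arctan2(ex[1],ex[0])),np.degrees(np.arctan2(-ey[0],ey[1])))
E
```

```text
near [0.4537 0.386  0.1057] [0.1, 0.1]
mid [0.5123 0.3842 0.1045] [0.8, 0.8]
barNR? [0.4242 0.3595 0.0703] [0.3, 0.3]
barNL [0.4255 0.4156 0.072 ] [0.1, 0.1]
mic [0.57170552 0.38244378 0.103     ]
farR [0.60416737 0.35402831 0.075     ]
farL [0.60630275 0.41020163 0.075     ]
[[ 0.3798 -0.0926]
 [ 0.362   0.0403]
 [ 0.5378  0.0629]
 [ 0.555  -0.0705]] [ 0.45864193 -0.01497969]
0.17693767433838486 0.1343311823407646 7.247934253755321 7.501967081917481
```

>>> move_arm:
  rows:
    - {"dx":4.5,"dy":40,"dz":0,"rx":0,"ry":0,"rz":0,"hand":62}
    - {"dx":0,"dy":60,"dz":0,"rx":0,"ry":0,"rz":0,"hand":62}
    - {"dx":0,"dy":53,"dz":0,"rx":0,"ry":0,"rz":0,"hand":62}
    - {"dx":0,"dy":30,"dz":-30,"rx":0,"ry":0,"rz":0,"hand":62}
    - {"dx":0,"dy":0,"dz":-50,"rx":0,"ry":0,"rz":0,"hand":62}
    - {"dx":0,"dy":0,"dz":-40,"rx":0,"ry":0,"rz":0,"hand":62}
    - {"dx":0,"dy":0,"dz":-25,"rx":0,"ry":0,"rz":0,"hand":62}
    - {"dx":0,"dy":0,"dz":0,"rx":0,"ry":0,"rz":0,"hand":62}
    - {"dx":0,"dy":0,"dz":0,"rx":0,"ry":0,"rz":0,"hand":36}
    - {"dx":0,"dy":0,"dz":0,"rx":0,"ry":0,"rz":0,"hand":36}
    - {"dx":0,"dy":0,"dz":0,"rx":0,"ry":0,"rz":0,"hand":36}
    - {"dx":0,"dy":0,"dz":0,"rx":0,"ry":0,"rz":0,"hand":36}
  newtons: 30

```text
time_s: 3.5
tool_pos: [0.4552, 0.3859, 0.1069]
orientation: [3.139, 0.003, 3.108]
contact_force: [0.1, -0.2, 3.8]
grip_width: 0.0391
gripper_force: 30.6
```

>>> move_arm:
  rows:
    - {"dx":0,"dy":0,"dz":12,"rx":0,"ry":0,"rz":0,"hand":36}
    - {"dx":0,"dy":0,"dz":25,"rx":0,"ry":0,"rz":0,"hand":36}
    - {"dx":0,"dy":0,"dz":33,"rx":0,"ry":0,"rz":0,"hand":36}
    - {"dx":-8,"dy":-33,"dz":0,"rx":0,"ry":0,"rz":3,"hand":36}
    - {"dx":-10,"dy":-50,"dz":0,"rx":0,"ry":0,"rz":3,"hand":36}
    - {"dx":-10,"dy":-55,"dz":0,"rx":0,"ry":0,"rz":3,"hand":36}
    - {"dx":-10,"dy":-55,"dz":0,"rx":0,"ry":0,"rz":0,"hand":36}
    - {"dx":-10,"dy":-55,"dz":0,"rx":0,"ry":0,"rz":0,"hand":36}
    - {"dx":-10,"dy":-55,"dz":0,"rx":0,"ry":0,"rz":0,"hand":36}
    - {"dx":0,"dy":-45,"dz":0,"rx":0,"ry":0,"rz":0,"hand":36}
    - {"dx":0,"dy":-25,"dz":-20,"rx":0,"ry":0,"rz":0,"hand":36}
    - {"dx":0,"dy":0,"dz":0,"rx":0,"ry":0,"rz":0,"hand":36}
  newtons: 40

```text
time_s: 5.0
tool_pos: [0.3948, 0.0108, 0.154]
orientation: [3.141, -0.003, -3.022]
contact_force: [-0.6, 0.5, -0.1]
grip_width: 0.0387
gripper_force: 41.4
```

```bash
python3 - <<'E'
from h import *
b,p=snap('w4')
u=proj('wrist',[.459,-.0165,.01],p);print(u)
cv2.imwrite('pics/c5.png',cv2.resize(b[40:340,180:580],None,fx=2,fy=2,interpolation=2))
E
```

```text
[0.3948 0.0108 0.154 ] [ 1.7997e+02 -1.7000e-01 -1.7317e+02] 5.0 q [-0.14 -0.3  -0.4   1.47 -0.   -0.26]
[278.61236912 252.98245574]
```

View pics/c5.png

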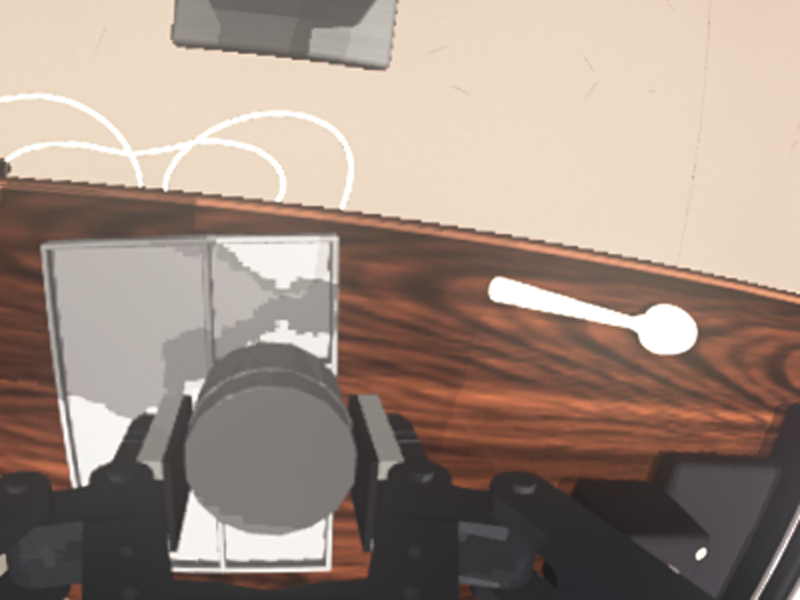

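```bash
python3 - <<'E'
from h import *
p3,p4=par('w3'),par('w4')
C=lambda x,y:(x/3+20-.33,y/3+90-.33)
D=lambda x,y:(x/2+180-.25,y/2+40-.25)
for a,b in[((240,131),(43,244)),((481,54),(338,237)),((575,455),(330,571))]:
    X,e=tri([ray('wrist',C(*a),p3),ray('wrist',D(*b),p4)]);print(X.round(4),e,atz('wrist',D(*b),.011,p4)[:2].round(4))
print(env.get_obs()['tool_pos'])
E
```

```text
[ 0.3798 -0.097   0.0057] [0.0, 0.0] [ 0.3787 -0.095 ]
[0.3619 0.0373 0.0044] [0.2, 0.2] [0.3612 0.0364]
[0.5397 0.0614 0.0082] [0.7, 0.7] [0.5383 0.0605]
[0.39540759 0.01178293 0.15477651]
```

>>> move_arm:
  rows:
    - {"dx":0,"dy":0,"dz":-40,"rx":0,"ry":0,"rz":0,"hand":36}
    - {"dx":0,"dy":0,"dz":-40,"rx":0,"ry":0,"rz":0,"hand":36}
    - {"dx":0,"dy":0,"dz":-25,"rx":0,"ry":0,"rz":0,"hand":36}
    - {"dx":0,"dy":0,"dz":-10,"rx":0,"ry":0,"rz":0,"hand":36}
    - {"dx":0,"dy":0,"dz":-4,"rx":0,"ry":0,"rz":0,"hand":36}
    - {"dx":0,"dy":0,"dz":0,"rx":0,"ry":0,"rz":0,"hand":36}
    - {"dx":0,"dy":0,"dz":0,"rx":0,"ry":0,"rz":0,"hand":36}

```text
time_s: 5.92
tool_pos: [0.3973, 0.012, 0.0373]
orientation: [-3.141, 0.002, -3.018]
contact_force: [0.4, 0.7, -0.8]
grip_width: 0.0384
gripper_force: 41.4
```

>>> move_arm:
  rows:
    - {"dx":-1,"dy":0,"dz":-2.5,"rx":0,"ry":0,"rz":0,"hand":36}
    - {"dx":0,"dy":0,"dz":0,"rx":0,"ry":0,"rz":0,"hand":36}
    - {"dx":0,"dy":0,"dz":0,"rx":0,"ry":0,"rz":0,"hand":56}
    - {"dx":0,"dy":0,"dz":0,"rx":0,"ry":0,"rz":0,"hand":56}
    - {"dx":0,"dy":0,"dz":0,"rx":0,"ry":0,"rz":0,"hand":56}
    - {"dx":0,"dy":0,"dz":15,"rx":0,"ry":0,"rz":0,"hand":56}
    - {"dx":0,"dy":0,"dz":40,"rx":0,"ry":0,"rz":0,"hand":56}
    - {"dx":0,"dy":0,"dz":60,"rx":0,"ry":0,"rz":0,"hand":62}
    - {"dx":20,"dy":60,"dz":30,"rx":0,"ry":0,"rz":-3,"hand":62}
    - {"dx":20,"dy":60,"dz":0,"rx":0,"ry":0,"rz":-3,"hand":62}
    - {"dx":20,"dy":60,"dz":0,"rx":0,"ry":0,"rz":-3,"hand":62}
    - {"dx":20,"dy":60,"dz":0,"rx":0,"ry":0,"rz":0,"hand":62}

```text
time_s: 7.42
tool_pos: [0.4733, 0.2457, 0.177]
orientation: [3.141, 0.003, 3.107]
contact_force: [1.9, -0.5, -0.3]
grip_width: 0.0618
gripper_force: 0.0
```

>>> move_arm:
  rows:
    - {"dx":17,"dy":60,"dz":0,"rx":0,"ry":0,"rz":0,"hand":62}
    - {"dx":15,"dy":50,"dz":0,"rx":0,"ry":0,"rz":0,"hand":62}
    - {"dx":5,"dy":22,"dz":0,"rx":0,"ry":0,"rz":0,"hand":62}
    - {"dx":0,"dy":0,"dz":0,"rx":0,"ry":0,"rz":0,"hand":62}
    - {"dx":0,"dy":0,"dz":0,"rx":0,"ry":0,"rz":0,"hand":62}

```text
time_s: 8.05
tool_pos: [0.5093, 0.3749, 0.1758]
orientation: [-3.141, 0.0, 3.107]
contact_force: [0.2, 0.3, 0.8]
grip_width: 0.0617
gripper_force: 0.0
```

```bash
python3 - <<'E'
from h import *
b,p=snap('w5')
o=np.zeros((600,800,3),np.uint8)
o[:400]=cv2.resize(b[30:330,20:620],(800,400))
t=env.camera('top');o[400:,:400]=cv2.resize(t[190:265,285:435],(400,200),interpolation=2)
cv2.imwrite('pics/c6.png',o)
for X in([.504,.215,.098],[.5077,.2243,.098]):print(proj('wrist',X,p))
E
```

```text
[0.5093 0.3749 0.1758] [-1.7997e+02  1.0000e-02  1.7804e+02] 8.05 q [ 0.53  0.33  0.27  1.51 -0.    0.56]
[114.99069807 213.06950203]
[124.66865443 217.34851086]
```

View pics/c6.png

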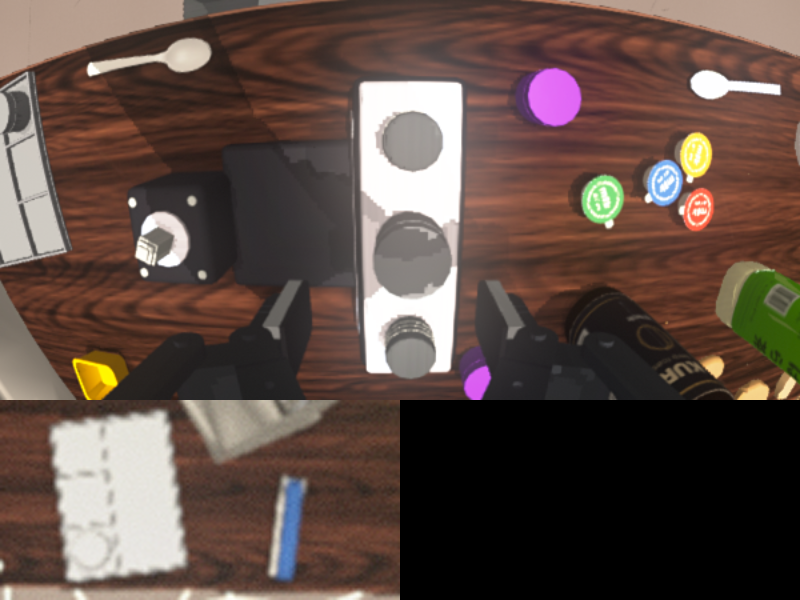

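>>> move_arm:
  rows:
    - {"dx":3,"dy":9.5,"dz":0,"rx":0,"ry":0,"rz":0,"hand":62}
    - {"dx":0,"dy":0,"dz":0,"rx":0,"ry":0,"rz":0,"hand":62}
    - {"dx":0,"dy":0,"dz":-35,"rx":0,"ry":0,"rz":0,"hand":62}
    - {"dx":0,"dy":0,"dz":-25,"rx":0,"ry":0,"rz":0,"hand":62}
    - {"dx":0,"dy":0,"dz":-10,"rx":0,"ry":0,"rz":0,"hand":62}
    - {"dx":0,"dy":0,"dz":0,"rx":0,"ry":0,"rz":0,"hand":62}
    - {"dx":0,"dy":0,"dz":0,"rx":0,"ry":0,"rz":0,"hand":62}

```text
time_s: 9.02
tool_pos: [0.5132, 0.3855, 0.1069]
orientation: [3.14, 0.002, 3.108]
contact_force: [0.2, 0.4, 0.5]
grip_width: 0.0622
gripper_force: 0.0
```

>>> move_arm:
  rows:
    - {"dx":0,"dy":0,"dz":0,"rx":0,"ry":0,"rz":0,"hand":36}
    - {"dx":0,"dy":0,"dz":0,"rx":0,"ry":0,"rz":0,"hand":36}
    - {"dx":0,"dy":0,"dz":0,"rx":0,"ry":0,"rz":0,"hand":36}
    - {"dx":0,"dy":0,"dz":0,"rx":0,"ry":0,"rz":0,"hand":36}
    - {"dx":0,"dy":0,"dz":12,"rx":0,"ry":0,"rz":0,"hand":36}
    - {"dx":0,"dy":0,"dz":25,"rx":0,"ry":0,"rz":0,"hand":36}
    - {"dx":0,"dy":0,"dz":33,"rx":0,"ry":0,"rz":0,"hand":36}
    - {"dx":0,"dy":0,"dz":0,"rx":0,"ry":0,"rz":0,"hand":36}
    - {"dx":-10,"dy":-50,"dz":0,"rx":0,"ry":0,"rz":0,"hand":36}
    - {"dx":-10,"dy":-55,"dz":0,"rx":0,"ry":0,"rz":3,"hand":36}
    - {"dx":-10,"dy":-55,"dz":0,"rx":0,"ry":0,"rz":3,"hand":36}
    - {"dx":-10,"dy":-55,"dz":0,"rx":0,"ry":0,"rz":3,"hand":36}
  newtons: 40

```text
time_s: 10.52
tool_pos: [0.471, 0.1683, 0.1738]
orientation: [-3.141, -0.002, -3.016]
contact_force: [0.8, 0.2, -0.2]
grip_width: 0.0383
gripper_force: 42.0
```

>>> move_arm:
  rows:
    - {"dx":-9,"dy":-55,"dz":0,"rx":0,"ry":0,"rz":0,"hand":36}
    - {"dx":-8,"dy":-50,"dz":0,"rx":0,"ry":0,"rz":0,"hand":36}
    - {"dx":0,"dy":-32,"dz":0,"rx":0,"ry":0,"rz":0,"hand":36}
    - {"dx":0,"dy":-7,"dz":-20,"rx":0,"ry":0,"rz":0,"hand":36}
    - {"dx":0,"dy":0,"dz":-40,"rx":0,"ry":0,"rz":0,"hand":36}
    - {"dx":0,"dy":0,"dz":-20,"rx":0,"ry":0,"rz":0,"hand":36}
    - {"dx":0,"dy":0,"dz":0,"rx":0,"ry":0,"rz":0,"hand":36}
    - {"dx":0,"dy":0,"dz":0,"rx":0,"ry":0,"rz":0,"hand":36}

```text
time_s: 11.52
tool_pos: [0.4554, 0.0261, 0.0956]
orientation: [-3.142, 0.0, -3.018]
contact_force: [0.5, -0.7, 0.8]
grip_width: 0.038
gripper_force: 42.0
```

>>> move_arm:
  rows:
    - {"dx":-1,"dy":-5.5,"dz":-30,"rx":0,"ry":0,"rz":0,"hand":36}
    - {"dx":0,"dy":0,"dz":-20,"rx":0,"ry":0,"rz":0,"hand":36}
    - {"dx":0,"dy":0,"dz":-10,"rx":0,"ry":0,"rz":0,"hand":36}
    - {"dx":0,"dy":0,"dz":0,"rx":0,"ry":0,"rz":0,"hand":36}
    - {"dx":0,"dy":0,"dz":0,"rx":0,"ry":0,"rz":0,"hand":36}

```text
time_s: 12.15
tool_pos: [0.4555, 0.0205, 0.0366]
orientation: [-3.141, 0.002, -3.018]
contact_force: [1.2, 0.6, 0.5]
grip_width: 0.0379
gripper_force: 42.0
```

>>> move_arm:
  rows:
    - {"dx":0,"dy":0,"dz":-1.5,"rx":0,"ry":0,"rz":0,"hand":36}
    - {"dx":0,"dy":0,"dz":0,"rx":0,"ry":0,"rz":0,"hand":56}
    - {"dx":0,"dy":0,"dz":0,"rx":0,"ry":0,"rz":0,"hand":56}
    - {"dx":0,"dy":0,"dz":0,"rx":0,"ry":0,"rz":0,"hand":56}
    - {"dx":0,"dy":0,"dz":20,"rx":0,"ry":0,"rz":0,"hand":56}
    - {"dx":0,"dy":0,"dz":50,"rx":0,"ry":0,"rz":0,"hand":56}
    - {"dx":-30,"dy":0,"dz":50,"rx":0,"ry":0,"rz":0,"hand":56}
    - {"dx":-40,"dy":-10,"dz":45,"rx":0,"ry":0,"rz":0,"hand":56}
    - {"dx":-15,"dy":-40,"dz":30,"rx":0,"ry":0,"rz":0,"hand":56}
    - {"dx":0,"dy":-50,"dz":20,"rx":0,"ry":0,"rz":0,"hand":56}
    - {"dx":0,"dy":-60,"dz":0,"rx":0,"ry":0,"rz":0,"hand":56}
    - {"dx":0,"dy":-60,"dz":0,"rx":0,"ry":0,"rz":0,"hand":56}

```text
time_s: 13.65
tool_pos: [0.3694, -0.2014, 0.2497]
orientation: [-3.14, 0.002, -3.018]
contact_force: [1.2, -0.2, -0.7]
grip_width: 0.0557
gripper_force: 0.0
```

>>> move_arm:
  rows:
    - {"dx":0,"dy":-50,"dz":0,"rx":0,"ry":0,"rz":0,"hand":56}
    - {"dx":0,"dy":-20,"dz":0,"rx":0,"ry":0,"rz":0,"hand":56}
    - {"dx":0,"dy":0,"dz":0,"rx":0,"ry":0,"rz":0,"hand":56}
    - {"dx":0,"dy":0,"dz":0,"rx":0,"ry":0,"rz":0,"hand":56}

```text
time_s: 14.15
tool_pos: [0.3694, -0.2682, 0.2489]
orientation: [3.141, 0.0, -3.017]
contact_force: [-0.3, 0.4, 0.1]
grip_width: 0.0561
gripper_force: 0.0
```

```bash
python3 - <<'E'
from h import *
b,p=snap('w6')
print(proj('wrist',[.42,-.386,.03],p))
E
```

```text
[ 0.3694 -0.2682  0.2489] [ 1.7995e+02  1.0000e-02 -1.7288e+02] 14.15 q [-0.78 -0.13 -0.07  1.63  0.   -0.9 ]
[212.05454069 204.52743638]
```

>>> move_arm:
  rows:
    - {"dx":0,"dy":-60,"dz":0,"rx":0,"ry":0,"rz":0,"hand":56}
    - {"dx":0,"dy":-60,"dz":0,"rx":0,"ry":0,"rz":0,"hand":56}
    - {"dx":20,"dy":0,"dz":0,"rx":0,"ry":0,"rz":0,"hand":56}
    - {"dx":0,"dy":0,"dz":0,"rx":0,"ry":0,"rz":0,"hand":56}
    - {"dx":0,"dy":0,"dz":0,"rx":0,"ry":0,"rz":0,"hand":56}

```text
time_s: 14.82
tool_pos: [0.3895, -0.3881, 0.2492]
orientation: [3.142, -0.0, -3.016]
contact_force: [-0.9, 0.6, 0.5]
grip_width: 0.056
gripper_force: 0.0
```

```bash
python3 - <<'E'
from h import *
b,p=snap('w7');a=cv2.imread('pics/w6.png')
X=[.435,-.39,.03]
o=np.zeros((400,804,3),np.uint8)
for i,(im,q) in enumerate(((a,par('w6')),(b,p))):
    u=proj('wrist',X,q).round().astype(int);print(u)
    u=np.clip(u,[50,50],[589,349])
    print('orig',u-50);o[:,400*i:400*i+400]=cv2.resize(im[u[1]-50:u[1]+50,u[0]-50:u[0]+50],None,fx=4,fy=4,interpolation=2)
cv2.imwrite('pics/c7.png',o[:,:800])
E
```

```text
[ 0.3895 -0.3881  0.2492] [ 1.8000e+02 -2.0000e-02 -1.7283e+02] 14.825 q [-0.91  0.11  0.17  1.62 -0.   -1.03]
[209 216]
orig [159 166]
[309 212]
orig [259 162]
```

View pics/c7.png

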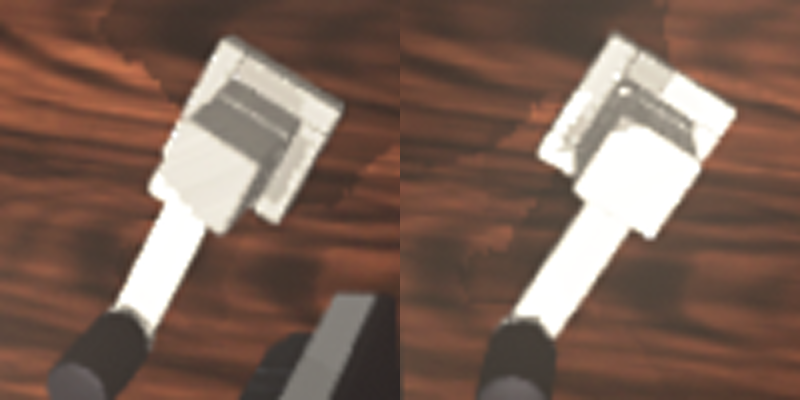

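```bash
python3 - <<'E'
from h import *
p6,p7=par('w6'),par('w7')
A=lambda x,y:(x/4+159-.4,y/4+166-.4)
B=lambda x,y:((x-400)/4+259-.4,y/4+162-.4)
X,e=tri([ray('wrist',A(203.5,176.5),p6),ray('wrist',B(640,179),p7)]);print('hub',X,e)
for z in(.056,):print(atz('wrist',A(203.5,176.5),z,p6),atz('wrist',B(640,179),z,p7))
print('flange c',atz('wrist',B(640,134),.01,p7))
def ang(f,p,a,b,z):
    d=(atz('wrist',f(*b),z,p)-atz('wrist',f(*a),z,p));return np.degrees(np.arctan2(d[1],d[0])).round(1),np.linalg.norm(d).round(4)
print(ang(B,p7,(580,200),(517,312),.052),ang(B,p7,(632,235),(558,338),.052))
print(ang(B,p7,(613,36),(735,113),.01),ang(B,p7,(700,165),(650,240),.056),ang(B,p7,(633,122),(700,165),.056))
print(ang(A,p6,(187,120),(256,163),.056),ang(A,p6,(256,163),(219,235),.056),ang(A,p6,(343,100),(275,222),.01))
E
```

```text
hub [ 0.41792235 -0.38073789  0.05563943] [0.4, 0.4]
[ 0.41741678 -0.38063913  0.056     ] [ 0.41817716 -0.3806969   0.056     ]
flange c [ 0.41818628 -0.38016582  0.01      ]
(np.float64(-21.4), np.float64(0.0379)) (np.float64(-26.7), np.float64(0.0375))
(np.float64(64.5), np.float64(0.0437)) (np.float64(-24.7), np.float64(0.025)) (np.float64(63.7), np.float64(0.0214))
(np.float64(64.5), np.float64(0.0229)) (np.float64(-24.5), np.float64(0.0251)) (np.float64(-25.1), np.float64(0.0474))
```

>>> move_arm:
  rows:
    - {"dx":14,"dy":4,"dz":-20,"rx":0,"ry":0,"rz":-8,"hand":60}
    - {"dx":14,"dy":4,"dz":-40,"rx":0,"ry":0,"rz":-8,"hand":60}
    - {"dx":0,"dy":0,"dz":-40,"rx":0,"ry":0,"rz":-8,"hand":60}
    - {"dx":0,"dy":0,"dz":0,"rx":0,"ry":0,"rz":-8,"hand":60}
    - {"dx":0,"dy":0,"dz":0,"rx":0,"ry":0,"rz":0,"hand":60}
    - {"dx":0,"dy":0,"dz":0,"rx":0,"ry":0,"rz":0,"hand":60}

```text
time_s: 15.62
tool_pos: [0.4177, -0.3816, 0.1501]
orientation: [-3.141, 0.002, 2.709]
contact_force: [-0.3, -0.1, -0.1]
grip_width: 0.06
gripper_force: 0.0
```

```bash
python3 - <<'E'
from h import *
o=env.get_obs();print(o['tool_pos'],np.degrees(o['orientation']))
a=cv2.imread('pics/top0.png').astype(int);b=env.camera('top').astype(int)
s=(slice(205,260),slice(430,480));m=np.abs(a[s]-b[s]).sum(2);print((m>90).sum())
cv2.imwrite('pics/chk.png',b)
E
```

```text
[ 0.41765367 -0.38161177  0.15014214] [-1.79940350e+02  1.16617867e-01  1.55189762e+02]
810[ WARN:0@1.137] global loadsave.cpp:1063 imwrite_ Unsupported depth image for selected encoder is fallbacked to CV_8U.
```

>>> move_arm:
  rows:
    - {"dx":0,"dy":1,"dz":-40,"rx":0,"ry":0,"rz":0,"hand":60}
    - {"dx":0,"dy":0,"dz":-34,"rx":0,"ry":0,"rz":0,"hand":60}
    - {"dx":0,"dy":0,"dz":-20,"rx":0,"ry":0,"rz":0,"hand":60}
    - {"dx":0,"dy":0,"dz":-10,"rx":0,"ry":0,"rz":0,"hand":60}
    - {"dx":0,"dy":0,"dz":0,"rx":0,"ry":0,"rz":0,"hand":60}
    - {"dx":0,"dy":0,"dz":0,"rx":0,"ry":0,"rz":0,"hand":20}
    - {"dx":0,"dy":0,"dz":0,"rx":0,"ry":0,"rz":0,"hand":20}
    - {"dx":0,"dy":0,"dz":0,"rx":0,"ry":0,"rz":0,"hand":20}
    - {"dx":0,"dy":0,"dz":0,"rx":0,"ry":0,"rz":0,"hand":20}
    - {"dx":0,"dy":0,"dz":0,"rx":0,"ry":0,"rz":0,"hand":20}
  newtons: 40

```text
time_s: 16.92
tool_pos: [0.4182, -0.3812, 0.0464]
orientation: [-3.141, 0.003, 2.706]
contact_force: [-0.2, 1.5, 5.9]
grip_width: 0.0252
gripper_force: 40.9
```

```bash
python3 - <<'E'
from h import *
o=np.zeros((600,800,3),np.uint8)
for i,k in enumerate(('w2','w5')):
    im=cv2.imread(f'pics/{k}.png');q=par(k);u=proj('wrist',[.508,.224,.085],q).round().astype(int);print(k,u-25)
    o[:400,400*i:400*i+400]=cv2.resize(im[u[1]-25:u[1]+25,u[0]-25:u[0]+25],None,fx=8,fy=8,interpolation=2)
im=cv2.imread('pics/w3.png');u=proj('wrist',[.508,.224,.085],par('w3')).round().astype(int);print(u-25)
o[400:,:200]=cv2.resize(im[u[1]-25:u[1]+25,u[0]-25:u[0]+25],None,fx=4,fy=4,interpolation=2)
cv2.imwrite('pics/c8.png',o)
E
```

```text
w2 [148 219]
w5 [108 188]
[312 216]
```

View pics/c8.png

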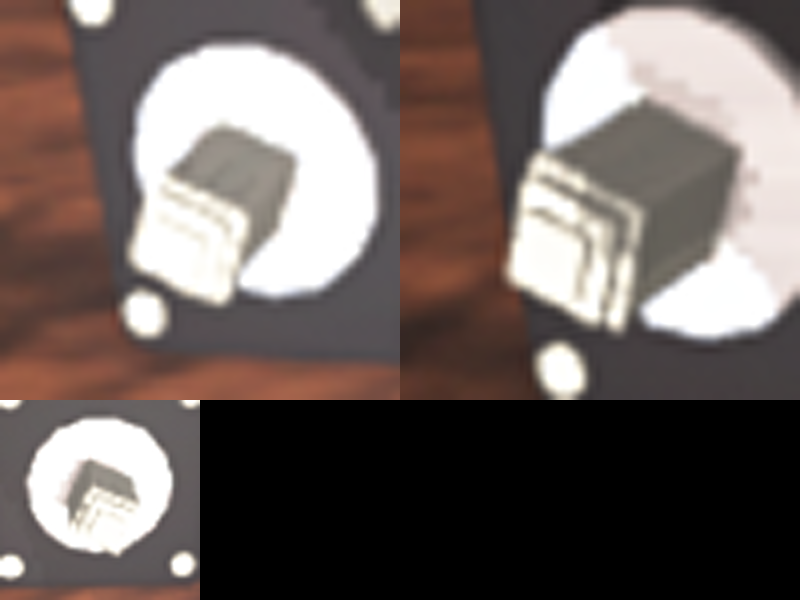

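>>> move_arm:
  rows:
    - {"dx":0,"dy":0,"dz":0,"rx":0,"ry":0,"rz":0,"hand":20}
    - {"dx":0,"dy":0,"dz":15,"rx":0,"ry":0,"rz":0,"hand":20}
    - {"dx":-10,"dy":0,"dz":35,"rx":0,"ry":0,"rz":0,"hand":20}
    - {"dx":-25,"dy":0,"dz":50,"rx":0,"ry":0,"rz":0,"hand":20}
    - {"dx":-30,"dy":10,"dz":50,"rx":0,"ry":0,"rz":0,"hand":20}
    - {"dx":0,"dy":40,"dz":40,"rx":0,"ry":0,"rz":0,"hand":20}
    - {"dx":0,"dy":50,"dz":0,"rx":0,"ry":0,"rz":0,"hand":20}
    - {"dx":0,"dy":50,"dz":0,"rx":0,"ry":0,"rz":0,"hand":20}
    - {"dx":0,"dy":50,"dz":0,"rx":0,"ry":0,"rz":0,"hand":20}
    - {"dx":0,"dy":50,"dz":0,"rx":0,"ry":0,"rz":0,"hand":20}
    - {"dx":0,"dy":50,"dz":0,"rx":0,"ry":0,"rz":0,"hand":20}
    - {"dx":0,"dy":0,"dz":0,"rx":0,"ry":0,"rz":0,"hand":20}
  newtons: 80

```text
time_s: 18.42
tool_pos: [0.3515, -0.0776, 0.2348]
orientation: [3.141, -0.001, 2.712]
contact_force: [0.4, 0.7, -1.8]
grip_width: 0.0242
gripper_force: 79.4
```

```bash
python3 - <<'E'
from h import *
from scipy.optimize import least_squares
O={'w2':((148,219),(0,0),8),'w5':((108,188),(400,0),8),'w3':((312,216),(0,400),4)}
def px(k,x,y):
    o,s,f=O[k];return np.array([(x-s[0])/f+o[0]-.45,(y-s[1])/f+o[1]-.45])
L=[('w5',0,.092,543,152),('w5',1,.092,643,210),('w5',2,.092,625,330),('w5',0,.07,650,100),('w5',1,.07,740,150),('w5',2,.07,718,262),
('w2',0,.092,168,178),('w2',1,.092,248,213),('w2',2,.092,232,303),('w2',0,.07,222,124),('w2',1,.07,296,158)]
P={k:par(k) for k in O}
def corner(v,i,z):
    # image up=-x, right=-y ... corner order found by start angle
    a=v[2]+np.pi/4+i*s*np.pi/2
    return np.array([v[0]+.0099*np.cos(a),v[1]+.0099*np.sin(a),z+v[3]])
for s in(1,-1):
  best=None
  for a0 in np.arange(0,6.28,.5):
    f=lambda v:np.concatenate([proj('wrist',corner(v,i,z),P[k])-px(k,x,y) for k,i,z,x,y in L])
    r=least_squares(f,[.508,.222,a0,0],x_scale=[.01,.01,.5,.01])
    if best is None or r.cost<best.cost:best=r
  print(s,best.x[:2],np.degrees(best.x[2])%90,best.x[3],best.cost,best.fun.round(1) if best.cost<20 else '')
print('collar',atz('wrist',px('w2',256,170),.07,P['w2']),atz('wrist',px('w3',100,485),.07,P['w3']))
E
```

```text
1 [0.51151013 0.22563448] 67.46676950090699 -0.009596491275049914 308.40243446409 
-1 [0.51100663 0.2243351 ] 64.477609442013 -0.0013630867033779179 4.6709927680049095 [-0.6  0.8  0.5  0.4 -0.1  0.2 -0.7 -0.2  1.  -0.2  0.6 -0.3 -1.3 -0.3
 -0.1  0.6 -0.8 -0.2 -0.  -1.   1.3 -0.4]
collar [0.50948478 0.22568417 0.07      ] [0.50943107 0.22414556 0.07      ]
```

>>> move_arm:
  rows:
    - {"dx":10,"dy":30,"dz":0,"rx":0,"ry":0,"rz":0,"hand":20}
    - {"dx":20,"dy":45,"dz":0,"rx":0,"ry":0,"rz":0,"hand":20}
    - {"dx":25,"dy":50,"dz":0,"rx":0,"ry":0,"rz":0,"hand":20}
    - {"dx":25,"dy":50,"dz":0,"rx":0,"ry":0,"rz":0,"hand":20}
    - {"dx":25,"dy":50,"dz":0,"rx":0,"ry":0,"rz":0,"hand":20}
    - {"dx":25,"dy":45,"dz":0,"rx":0,"ry":0,"rz":0,"hand":20}
    - {"dx":18,"dy":22,"dz":-20,"rx":0,"ry":0,"rz":0,"hand":20}
    - {"dx":10,"dy":10,"dz":-30,"rx":0,"ry":0,"rz":0,"hand":20}
    - {"dx":0,"dy":0,"dz":0,"rx":0,"ry":0,"rz":0,"hand":20}
    - {"dx":0,"dy":0,"dz":0,"rx":0,"ry":0,"rz":0,"hand":20}

```text
time_s: 19.68
tool_pos: [0.5103, 0.2205, 0.1851]
orientation: [-3.141, -0.0, 2.705]
contact_force: [-0.2, 0.1, -2.0]
grip_width: 0.025
gripper_force: 79.6
```

```bash
python3 - <<'E'
from h import *
b,p=snap('w8');s=env.camera('side');cv2.imwrite('pics/s8.png',s)
t=env.camera('top')
u=proj('side',[.51,.224,.12]).astype(int);v=proj('top',[.51,.224,.12]).astype(int)
o=np.zeros((600,800,3),np.uint8)
o[:400,:400]=cv2.resize(s[u[1]-50:u[1]+50,u[0]-50:u[0]+50],None,fx=4,fy=4,interpolation=2)
o[:400,400:]=cv2.resize(b[200:400,220:420],None,fx=2,fy=2,interpolation=2)
print(u-50)
o[400:,:400]=cv2.resize(t[v[1]-40:v[1]+40,v[0]-80:v[0]+80],(400,200))
cv2.imwrite('pics/c9.png',o)
E
```

```text
[0.5103 0.2205 0.1851] [-1.7994e+02 -2.0000e-02  1.5499e+02] 19.675 q [ 0.29  0.12  0.05  1.5  -0.    0.72]
[257 175]
```

View pics/c9.png

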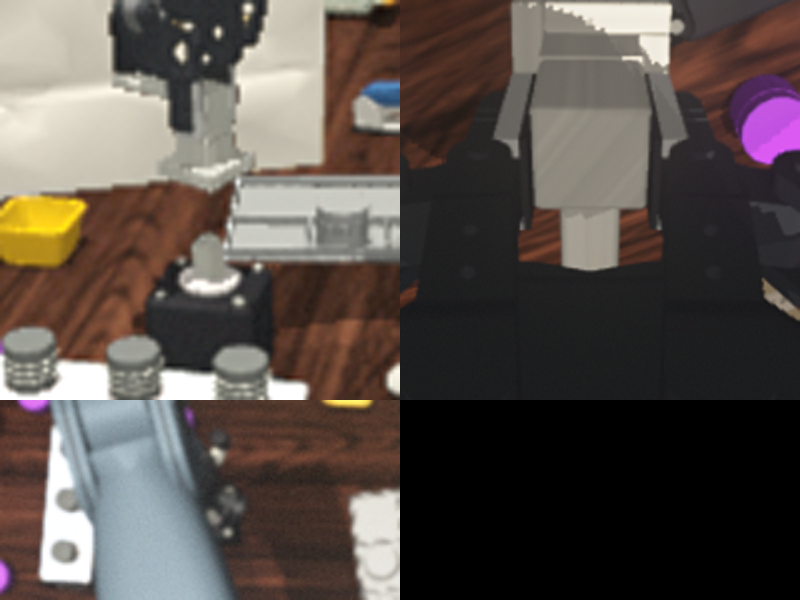

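```bash
python3 - <<'E'
from h import *
p=par('w8');T=np.array([.5103,.2205,.1851])
print(atz('wrist',(315-.25,279-.25),T[2]+.0096,p)-T)
c,d=ray('side',(257+208/4-.4,175+235/4-.4));i=(0.51-c[0])/d[0]
print('side shaft tip',atz('side',(257+208/4-.4,175+235/4-.4),.098), proj('side',[.5097,.2245,.098]))
E
```

```text
[-0.00161623  0.00063522  0.0096    ]
side shaft tip [0.50856805 0.2223415  0.098     ] [307.96820581 233.68419688]
```

>>> move_arm:
  rows:
    - {"dx":0,"dy":3.2,"dz":-15,"rx":0,"ry":0,"rz":0,"hand":20}
    - {"dx":0,"dy":0,"dz":-20,"rx":0,"ry":0,"rz":0,"hand":20}
    - {"dx":0,"dy":0,"dz":-4,"rx":0,"ry":0,"rz":0,"hand":20}
    - {"dx":0,"dy":0,"dz":-4,"rx":0,"ry":0,"rz":0,"hand":20}
    - {"dx":0,"dy":0,"dz":0,"rx":0,"ry":0,"rz":0,"hand":20}

```text
time_s: 20.45
tool_pos: [0.5104, 0.2248, 0.142]
orientation: [3.141, 0.0, 2.706]
contact_force: [0.8, -0.0, -2.8]
grip_width: 0.0248
gripper_force: 79.6
```

>>> move_arm:
  rows:
    - {"dx":0,"dy":-1,"dz":-2,"rx":0,"ry":0,"rz":0,"hand":20}
    - {"dx":0,"dy":0,"dz":-2,"rx":0,"ry":0,"rz":0,"hand":20}
    - {"dx":0,"dy":0,"dz":-2,"rx":0,"ry":0,"rz":0,"hand":20}
    - {"dx":0,"dy":0,"dz":0,"rx":0,"ry":0,"rz":0,"hand":20}

```text
time_s: 20.95
tool_pos: [0.5102, 0.2237, 0.1355]
orientation: [-3.141, -0.0, 2.706]
contact_force: [-0.4, -0.2, -2.0]
grip_width: 0.0247
gripper_force: 79.6
```

Past the shoulder without contact; keep going.

>>> move_arm:
  rows:
    - {"dx":0,"dy":0,"dz":-3,"rx":0,"ry":0,"rz":0,"hand":20}
    - {"dx":0,"dy":0,"dz":-3,"rx":0,"ry":0,"rz":0,"hand":20}
    - {"dx":0,"dy":0,"dz":-3,"rx":0,"ry":0,"rz":0,"hand":20}
    - {"dx":0,"dy":0,"dz":0,"rx":0,"ry":0,"rz":0,"hand":20}

```text
time_s: 21.45
tool_pos: [0.51, 0.2236, 0.1263]
orientation: [-3.141, -0.001, 2.706]
contact_force: [0.0, -0.2, -2.4]
grip_width: 0.0248
gripper_force: 79.6
```

>>> move_arm:
  rows:
    - {"dx":0,"dy":0,"dz":-3,"rx":0,"ry":0,"rz":0,"hand":20}
    - {"dx":0,"dy":0,"dz":-3,"rx":0,"ry":0,"rz":0,"hand":20}
    - {"dx":0,"dy":0,"dz":-2,"rx":0,"ry":0,"rz":0,"hand":20}
    - {"dx":0,"dy":0,"dz":-1,"rx":0,"ry":0,"rz":0,"hand":20}
    - {"dx":0,"dy":0,"dz":0,"rx":0,"ry":0,"rz":0,"hand":20}

```text
time_s: 22.08
tool_pos: [0.5103, 0.2237, 0.1185]
orientation: [3.141, 0.0, 2.706]
contact_force: [-1.9, -1.1, 1.6]
grip_width: 0.0246
gripper_force: 80.3
```

>>> move_arm:
  rows:
    - {"dx":0,"dy":0,"dz":0,"rx":0,"ry":0,"rz":0,"hand":50}
    - {"dx":0,"dy":0,"dz":0,"rx":0,"ry":0,"rz":0,"hand":50}
    - {"dx":0,"dy":0,"dz":0,"rx":0,"ry":0,"rz":0,"hand":50}
    - {"dx":0,"dy":0,"dz":25,"rx":0,"ry":0,"rz":0,"hand":50}
    - {"dx":0,"dy":0,"dz":50,"rx":0,"ry":0,"rz":0,"hand":50}
    - {"dx":27,"dy":-13,"dz":0,"rx":0,"ry":0,"rz":0,"hand":50}
    - {"dx":26.5,"dy":-12,"dz":0,"rx":0,"ry":0,"rz":0,"hand":50}
    - {"dx":0,"dy":0,"dz":0,"rx":0,"ry":0,"rz":0,"hand":50}
    - {"dx":0,"dy":0,"dz":0,"rx":0,"ry":0,"rz":0,"hand":50}

```text
time_s: 23.2
tool_pos: [0.5633, 0.1989, 0.1925]
orientation: [-3.141, -0.001, 2.706]
contact_force: [-1.3, 0.0, 0.3]
grip_width: 0.0498
gripper_force: 0.0
```

```bash
python3 - <<'E'
from h import *
b,p=snap('w9');s=env.camera('side');cv2.imwrite('pics/s9.png',s)
# knob: dark pixels in wrist near predicted
for X in([.5093,.2243,.128],[.5637,.199,.165]):print(proj('wrist',X,p).round(1),proj('side',X).round(1))
g=cv2.cvtColor(b,6)
u=proj('wrist',[.5637,.199,.165],p).astype(int)
np.set_printoptions(linewidth=220)
print(g[u[1]-44:u[1]+45:4,u[0]-60:u[0]+61:4])
E
```

```text
[0.5633 0.1989 0.1925] [-1.7998e+02 -7.0000e-02  1.5506e+02] 23.2 q [0.23 0.23 0.19 1.53 0.   0.66]
[315.5 128.2] [307.7 222.7]
[315.6 246.6] [288.4 204. ]
[[ 37  38  39  41  39  40  50  49  48  47  46  55  82 136 181 231 230 202  61  62  57  54  60  69  70  59  59  65  62  56  48]
 [ 36  40  41  39  43  50  48  49  45  44  53  57  92 135 134 184 231 197  55  54  54  52  59  61  65  72  66  58  49  52  67]
 [ 41  41  38  49  50  46  48  48  43  53  55  55  94 135 134 132 162 191  47  47  48  51  64  73  67  57  47  56  66  66  59]
 [ 40  37  36  45  45  51  54  49  57  66  68  68  95  74  44  46  95 109  55  57  52  52  62  54  49  64  67  66  61  57  53]
 [ 36  34  44  52  54  53  45  58  70  63  59  59  43  40  40  41  41  48  70  67  60  50  54  71  62  66  62  55  51  49  52]
 [ 33  46  59  57  53  47  62  64  58  52  51  44  38  38  39  40  39  39  47  46  58  67  66  63  55  47  52  54  54  54  52]
 [ 50  59  53  57  48  54  59  53  48  42  47  36  36  37  38  38  38  36  43  60  67  62  51  52  56  55  52  54  48  48  53]
 [ 56  60  55  40  42  50  47  50  51  51  56  33  36  
[... 1277 characters left out ...]
 58  80  77  66  59  48  52  50  55  48  35  40  46  29  30  29]
 [ 31  31  30  54  53  53  57  54  51  61  66  59  59  81  83  73  57  58  48  51  59  53  51  41  50  64  67  51  29  29  29]
 [ 31  31  30  51  56  57  57  66  63  52  62  82  78  70  62  59  45  52  62  50  44  46  54  64  61  49  39  47  30  28  27]
 [ 32  32  32  55  62  54  46  51  65  82  73  61  62  52  47  64  63  42  37  52  61  63  54  44  50  55  59  53  29  28  28]
 [ 32  32  35  49  44  54  76  83  68  54  53  53  60  66  55  36  45  58  61  61  48  46  51  61  61  49  41  38  33  28  28]
 [ 31  31  79  51  60  69  63  55  52  54  63  51  39  41  52  58  62  56  49  55  56  59  55  44  37  37  49  48  42  28  28]]
```

>>> move_arm:
  rows:
    - {"dx":0,"dy":0,"dz":-20,"rx":0,"ry":0,"rz":0,"hand":50}
    - {"dx":0,"dy":0,"dz":-20,"rx":0,"ry":0,"rz":0,"hand":50}
    - {"dx":0,"dy":0,"dz":0,"rx":0,"ry":0,"rz":0,"hand":50}
    - {"dx":0,"dy":0,"dz":0,"rx":0,"ry":0,"rz":0,"hand":15}
    - {"dx":0,"dy":0,"dz":0,"rx":0,"ry":0,"rz":0,"hand":15}
    - {"dx":0,"dy":0,"dz":0,"rx":0,"ry":0,"rz":0,"hand":15}
    - {"dx":0,"dy":0,"dz":0,"rx":0,"ry":0,"rz":0,"hand":15}
    - {"dx":0,"dy":0,"dz":0,"rx":0,"ry":0,"rz":0,"hand":15}
  newtons: 40

```text
time_s: 24.3
tool_pos: [0.5646, 0.1987, 0.1538]
orientation: [3.141, 0.002, 2.706]
contact_force: [0.8, -0.6, 3.7]
grip_width: 0.0186
gripper_force: 39.3
```

```bash
python3 - <<'E'
import numpy as np
a=np.radians(-25-15*np.arange(25));x=60*np.cos(a);y=60*np.sin(a)
print([(round(float(u),1),round(float(v),1)) for u,v in zip(np.diff(x.round(1)),np.diff(y.round(1)))])
E
```

```text
[(-8.4, -13.2), (-11.6, -10.5), (-13.9, -7.3), (-15.3, -3.4), (-15.6, 0.7), (-15.0, 4.7), (-13.2, 8.4), (-10.5, 11.6), (-7.3, 13.9), (-3.4, 15.3), (0.7, 15.6), (4.7, 15.0), (8.4, 13.2), (11.6, 10.5), (13.9, 7.3), (15.3, 3.4), (15.6, -0.7), (15.0, -4.7), (13.2, -8.4), (10.5, -11.6), (7.3, -13.9), (3.4, -15.3), (-0.7, -15.6), (-4.7, -15.0)]
```

>>> move_arm:
  rows:
    - {"dx":-8.4,"dy":-13.2,"dz":0,"rx":0,"ry":0,"rz":0,"hand":15}
    - {"dx":-11.6,"dy":-10.5,"dz":0,"rx":0,"ry":0,"rz":0,"hand":15}
    - {"dx":-13.9,"dy":-7.3,"dz":0,"rx":0,"ry":0,"rz":0,"hand":15}
    - {"dx":-15.3,"dy":-3.4,"dz":0,"rx":0,"ry":0,"rz":0,"hand":15}
    - {"dx":-15.6,"dy":0.7,"dz":0,"rx":0,"ry":0,"rz":0,"hand":15}
    - {"dx":-15.0,"dy":4.7,"dz":0,"rx":0,"ry":0,"rz":0,"hand":15}

```text
time_s: 25.05
tool_pos: [0.4857, 0.168, 0.1561]
orientation: [3.14, 0.008, 2.704]
contact_force: [0.9, -4.3, 10.8]
grip_width: 0.0189
gripper_force: 40.9
```

>>> move_arm:
  rows:
    - {"dx":0,"dy":0,"dz":0,"rx":0,"ry":0,"rz":0,"hand":15}
    - {"dx":0,"dy":0,"dz":0,"rx":0,"ry":0,"rz":0,"hand":40}
    - {"dx":0,"dy":0,"dz":0,"rx":0,"ry":0,"rz":0,"hand":40}
    - {"dx":0,"dy":0,"dz":0,"rx":0,"ry":0,"rz":0,"hand":40}

```text
time_s: 25.55
tool_pos: [0.4831, 0.1694, 0.1516]
orientation: [-3.14, -0.002, 2.706]
contact_force: [-0.5, -0.5, 0.2]
grip_width: 0.0405
gripper_force: 0.0
```

```bash
python3 - <<'E'
from h import *
b,p=snap('w10');s=env.camera('side');cv2.imwrite('pics/s10.png',s)
o=np.zeros((600,800,3),np.uint8)
o[:,:400]=cv2.resize(s[180:330,230:330],(400,600),interpolation=2)
o[:400,400:]=cv2.resize(b[120:320,220:420],None,fx=2,fy=2,interpolation=2)
cv2.imwrite('pics/c10.png',o)
print(env.get_obs()['contact_force'])
E
```

```text
[0.4831 0.1694 0.1516] [-1.7992e+02 -1.2000e-01  1.5505e+02] 25.55 q [ 0.21  0.02 -0.13  1.43  0.    0.64]
[-0.43276632 -0.59368393  0.28794685]
```

View pics/c10.png

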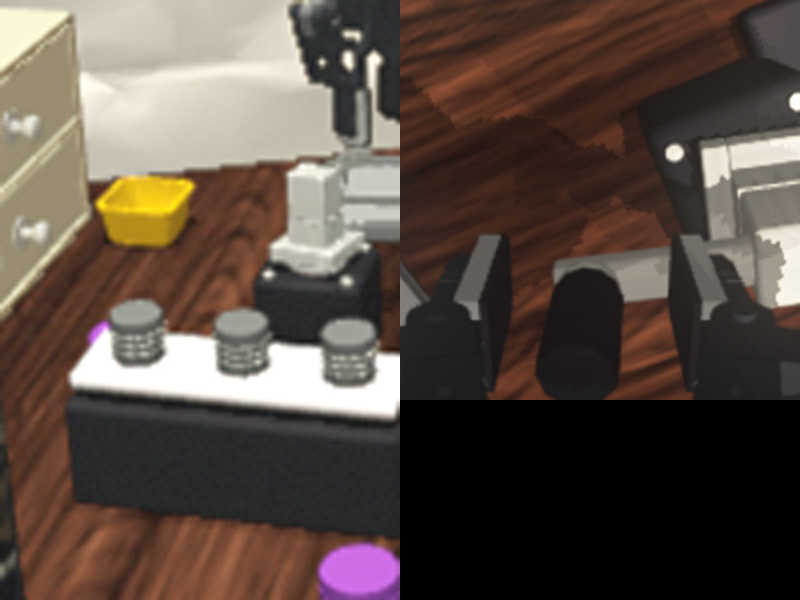

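>>> move_arm:
  rows:
    - {"dx":0,"dy":0,"dz":6,"rx":0,"ry":0,"rz":0,"hand":40}
    - {"dx":0,"dy":0,"dz":0,"rx":0,"ry":0,"rz":0,"hand":15}
    - {"dx":0,"dy":0,"dz":0,"rx":0,"ry":0,"rz":0,"hand":15}
    - {"dx":0,"dy":0,"dz":0,"rx":0,"ry":0,"rz":0,"hand":15}
    - {"dx":0,"dy":0,"dz":0,"rx":0,"ry":0,"rz":0,"hand":15}
    - {"dx":-13.2,"dy":8.4,"dz":0,"rx":0,"ry":0,"rz":0,"hand":15}
    - {"dx":-10.5,"dy":11.6,"dz":0,"rx":0,"ry":0,"rz":0,"hand":15}
    - {"dx":-7.3,"dy":13.9,"dz":0,"rx":0,"ry":0,"rz":0,"hand":15}
    - {"dx":-3.4,"dy":15.3,"dz":0,"rx":0,"ry":0,"rz":0,"hand":15}
    - {"dx":0.7,"dy":15.6,"dz":0,"rx":0,"ry":0,"rz":0,"hand":15}
    - {"dx":4.7,"dy":15.0,"dz":0,"rx":0,"ry":0,"rz":0,"hand":15}
  newtons: 30

```text
time_s: 27.02
tool_pos: [0.4552, 0.2509, 0.1588]
orientation: [3.141, 0.0, 2.707]
contact_force: [0.3, -0.8, -0.3]
grip_width: 0.0151
gripper_force: 0.0
```

>>> move_arm:
  rows:
    - {"dx":0,"dy":0,"dz":0,"rx":0,"ry":0,"rz":0,"hand":50}
    - {"dx":0,"dy":0,"dz":0,"rx":0,"ry":0,"rz":0,"hand":50}
    - {"dx":0,"dy":0,"dz":40,"rx":0,"ry":0,"rz":0,"hand":50}
    - {"dx":20,"dy":-10,"dz":40,"rx":0,"ry":0,"rz":0,"hand":50}
    - {"dx":40,"dy":-10,"dz":0,"rx":0,"ry":0,"rz":0,"hand":50}
    - {"dx":0,"dy":0,"dz":0,"rx":0,"ry":0,"rz":0,"hand":50}
    - {"dx":0,"dy":0,"dz":0,"rx":0,"ry":0,"rz":0,"hand":50}

```text
time_s: 27.9
tool_pos: [0.5145, 0.2289, 0.2382]
orientation: [-3.14, -0.002, 2.705]
contact_force: [0.6, 0.0, 0.2]
grip_width: 0.0501
gripper_force: 0.0
```

```bash
cat >> h.py <<'E'
def armangle(im,p,C=(.5093,.2243)):
    g=cv2.cvtColor(im,cv2.COLOR_BGR2GRAY).astype(float);S=cv2.cvtColor(im,cv2.COLOR_BGR2HSV)[...,1]
    res=[]
    for a in range(0,360,5):
        v=[];
        for r in np.arange(.026,.05,.002):
            u=proj('wrist',[C[0]+r*np.cos(np.radians(a)),C[1]+r*np.sin(np.radians(a)),.124],p).round().astype(int)
            v.append(g[u[1],u[0]] if 0<=u[0]<640 and 0<=u[1]<400 else -1)
        k=[]
        for z in(.135,.15,.16):
            u=proj('wrist',[C[0]+.06*np.cos(np.radians(a)),C[1]+.06*np.sin(np.radians(a)),z],p).round().astype(int)
            k.append(g[u[1],u[0]] if 0<=u[0]<640 and 0<=u[1]<400 else -1)
        res.append((a,round(np.mean(v)),round(min(v)),[int(q) for q in k]))
    return res
E
python3 - <<'E'
from h import *
b,p=snap('w11')
print(proj('wrist',[.5093,.2243,.128],p))
for r in armangle(b,p):print(*r,end=' | ')
E
```

```text
[0.5145 0.2289 0.2382] [-1.7993e+02 -9.0000e-02  1.5500e+02] 27.9 q [0.3  0.15 0.18 1.61 0.   0.74]
[306.91251886 198.70446203]
0 77 52 [61, 57, 72] | 5 77 58 [53, 58, 59] | 10 77 53 [51, 56, 61] | 15 79 56 [50, 47, 49] | 20 80 61 [59, 52, 38] | 25 79 55 [57, 33, 32] | 30 74 54 [36, 34, 34] | 35 75 54 [62, 112, 104] | 40 73 53 [60, 119, 114] | 45 69 53 [58, 140, 140] | 50 64 50 [70, 70, 142] | 55 57 47 [54, 63, 63] | 60 59 49 [72, 67, 62] | 65 83 55 [88, 72, 59] | 70 85 56 [71, 87, 80] | 75 70 53 [72, 71, 83] | 80 72 59 [73, 73, 73] | 85 72 58 [74, 74, 73] | 90 74 60 [75, 75, 74] | 95 74 55 [76, 76, 77] | 100 75 56 [77, 77, 77] | 105 78 60 [77, 78, 77] | 110 90 57 [78, 78, 79] | 115 99 59 [78, 78, 79] | 120 114 53 [71, 71, 71] | 125 124 58 [70, 71, 70] | 130 124 50 [70, 71, 70] | 135 122 53 [72, 70, 70] | 140 134 46 [72, 71, 71] | 145 95 41 [72, 72, 71] | 150 89 42 [42, 42, 41] | 155 80 42 [66, 66, 65] | 160 83 43 [65, 64, 65] | 165 77 45 [66, 68, 66] | 170 81 43 [63, 57, 56] | 175 82 43 [56, 55, 55] | 180 87 43 [55, 55, 54] | 185 89 41 [53, 56, 59] | 190 98 43 [56, 58, 66] | 195 99 46 [69, 64, 59] | 200 101 48 [81, 81, 73] | 205 85 52 [80, 79, 76] | 210 59 47 [54, 51, 42] | 215 57 48 [43, 45, 43] | 220 56 48 [47, 45, 44] | 225 53 46 [41, 42, 44] | 230 54 47 [52, 56, 57] | 235 54 46 [53, 48, 53] | 240 62 47 [53, 52, 57] | 245 119 49 [65, 38, 38] | 250 201 170 [37, 39, 42] | 255 185 161 [37, 39, 52] | 260 183 160 [37, 39, 50] | 265 120 53 [43, 50, 56] | 270 71 52 [49, 52, 43] | 275 56 53 [45, 37, 41] | 280 54 41 [42, 41, 48] | 285 47 41 [103, 103, 103] | 290 44 42 [41, 37, 44] | 295 42 39 [35, 35, 34] | 300 49 41 [46, 33, 33] | 305 62 47 [52, 60, 70] | 310 65 48 [83, 57, 50] | 315 77 56 [46, 62, 43] | 320 76 50 [71, 46, 55] | 325 80 55 [67, 59, 58] | 330 81 70 [51, 71, 55] | 335 78 61 [50, 58, 67] | 340 71 48 [57, 51, 58] | 345 69 47 [66, 50, 66] | 350 71 51 [69, 58, 75] | 355 75 53 [69, 59, 86] |
```

>>> move_arm:
  rows:
    - {"dx":-11,"dy":-32,"dz":0,"rx":0,"ry":0,"rz":0,"hand":50}
    - {"dx":-10,"dy":-30.5,"dz":0,"rx":0,"ry":0,"rz":0,"hand":50}
    - {"dx":0,"dy":0,"dz":-30,"rx":0,"ry":0,"rz":0,"hand":50}
    - {"dx":0,"dy":0,"dz":-30,"rx":0,"ry":0,"rz":0,"hand":50}
    - {"dx":0,"dy":0,"dz":-18,"rx":0,"ry":0,"rz":0,"hand":50}
    - {"dx":0,"dy":0,"dz":0,"rx":0,"ry":0,"rz":0,"hand":50}
    - {"dx":0,"dy":0,"dz":0,"rx":0,"ry":0,"rz":0,"hand":50}

```text
time_s: 28.82
tool_pos: [0.4944, 0.1674, 0.1619]
orientation: [3.141, 0.001, 2.707]
contact_force: [-0.9, 0.7, 0.1]
grip_width: 0.05
gripper_force: 0.0
```

>>> move_arm:
  rows:
    - {"dx":0,"dy":0,"dz":-3,"rx":0,"ry":0,"rz":0,"hand":50}
    - {"dx":0,"dy":0,"dz":0,"rx":0,"ry":0,"rz":0,"hand":10}
    - {"dx":0,"dy":0,"dz":0,"rx":0,"ry":0,"rz":0,"hand":10}
    - {"dx":0,"dy":0,"dz":0,"rx":0,"ry":0,"rz":0,"hand":10}
    - {"dx":0,"dy":0,"dz":0,"rx":0,"ry":0,"rz":0,"hand":10}
    - {"dx":0,"dy":0,"dz":0,"rx":0,"ry":0,"rz":0,"hand":10}
  newtons: 70

```text
time_s: 29.58
tool_pos: [0.4945, 0.1666, 0.1586]
orientation: [-3.142, 0.002, 2.706]
contact_force: [-1.5, -2.9, 5.1]
grip_width: 0.0174
gripper_force: 68.5
```

```bash
python3 - <<'E'
import numpy as np
a=np.radians(-105-15*np.arange(25));x=60*np.cos(a);y=60*np.sin(a)
print([(round(float(u),1),round(float(v),1)) for u,v in zip(np.diff(x.round(1)),np.diff(y.round(1)))])
E
```

```text
[(-14.5, 6.0), (-12.4, 9.6), (-9.6, 12.4), (-6.0, 14.5), (-2.0, 15.5), (2.0, 15.5), (6.0, 14.5), (9.6, 12.4), (12.4, 9.6), (14.5, 6.0), (15.5, 2.0), (15.5, -2.0), (14.5, -6.0), (12.4, -9.6), (9.6, -12.4), (6.0, -14.5), (2.0, -15.5), (-2.0, -15.5), (-6.0, -14.5), (-9.6, -12.4), (-12.4, -9.6), (-14.5, -6.0), (-15.5, -2.0), (-15.5, 2.0)]
```

>>> move_arm:
  rows:
    - {"dx":-14.5,"dy":6.0,"dz":0,"rx":0,"ry":0,"rz":0,"hand":10}
    - {"dx":-12.4,"dy":9.6,"dz":0,"rx":0,"ry":0,"rz":0,"hand":10}
    - {"dx":-9.6,"dy":12.4,"dz":0,"rx":0,"ry":0,"rz":0,"hand":10}
    - {"dx":0,"dy":0,"dz":0,"rx":0,"ry":0,"rz":0,"hand":10}
    - {"dx":0,"dy":0,"dz":0,"rx":0,"ry":0,"rz":0,"hand":10}

```text
time_s: 30.2
tool_pos: [0.4548, 0.1931, 0.1599]
orientation: [-3.135, -0.002, 2.706]
contact_force: [-10.2, -8.4, 14.6]
grip_width: 0.0179
gripper_force: 69.9
```

```bash
python3 - <<'E'
from h import *
b,p=snap('w12')
for r in armangle(b,p):
    if r[1]>110:print(*r,end=' | ')
E
```

```text
[0.4548 0.1931 0.1599] [-1.7964e+02 -9.0000e-02  1.5504e+02] 30.2 q [ 0.27 -0.03 -0.16  1.45 -0.    0.7 ]
145 120 51 [68, 65, 64] | 150 123 50 [64, 61, 64] | 155 128 57 [66, 64, 62] | 160 149 62 [48, 67, 65] | 165 145 61 [57, 241, 60] | 170 159 61 [52, 68, 68] | 175 169 101 [49, 65, 223] | 180 116 42 [40, 41, 160] |
```

>>> move_arm:
  rows:
    - {"dx":-2.5,"dy":-1.5,"dz":0,"rx":0,"ry":0,"rz":0,"hand":10}
    - {"dx":-6.0,"dy":14.5,"dz":0,"rx":0,"ry":0,"rz":0,"hand":10}
    - {"dx":-2.0,"dy":15.5,"dz":0,"rx":0,"ry":0,"rz":0,"hand":10}
    - {"dx":0,"dy":0,"dz":0,"rx":0,"ry":0,"rz":0,"hand":10}
    - {"dx":0,"dy":0,"dz":0,"rx":0,"ry":0,"rz":0,"hand":10}

```text
time_s: 30.88
tool_pos: [0.4435, 0.2246, 0.1601]
orientation: [-3.141, -0.006, 2.708]
contact_force: [-12.6, -2.7, 16.4]
grip_width: 0.0175
gripper_force: 70.2
```

```bash
python3 - <<'E'
from h import *
b,p=snap('w13')
for C in((.5093,.2243),(.507,.2233)):
  print([r for r in armangle(b,p,C) if r[1]>110])
E
```

```text
[0.4435 0.2246 0.1601] [-179.98   -0.35  155.16] 30.875 q [ 0.33 -0.02 -0.15  1.45  0.    0.76]
[]
[]
```

>>> move_arm:
  rows:
    - {"dx":0,"dy":0,"dz":0,"rx":0,"ry":0,"rz":0,"hand":45}
    - {"dx":0,"dy":0,"dz":0,"rx":0,"ry":0,"rz":0,"hand":45}
    - {"dx":0,"dy":0,"dz":0,"rx":0,"ry":0,"rz":0,"hand":45}
    - {"dx":0,"dy":0,"dz":0,"rx":0,"ry":0,"rz":0,"hand":45}

```text
time_s: 31.42
tool_pos: [0.4469, 0.2235, 0.1572]
orientation: [-3.141, -0.001, 2.706]
contact_force: [-0.7, -1.0, 1.0]
grip_width: 0.0451
gripper_force: 0.0
```

```bash
python3 - <<'E'
from h import *
b,p=snap('w14')
g=cv2.cvtColor(b,6)
for X in([.4485,.2245,.165],[.4485,.2245,.127]):print(proj('wrist',X,p))
u=proj('wrist',[.4485,.2245,.165],p).astype(int)
np.set_printoptions(linewidth=250)
y0=max(u[1]-120,0)
print(u,y0);print(g[y0:min(u[1]+60,400):5,u[0]-80:u[0]+81:5])
E
```

```text
[0.4469 0.2235 0.1572] [-1.7997e+02 -5.0000e-02  1.5505e+02] 31.425 q [ 0.33 -0.02 -0.15  1.44  0.    0.76]
[318.75064618 282.28567992]
[317.97910157 245.81285889]
[318 282] 162
[[58 52 49 ... 62 67 56]
 [63 66 75 ... 44 28 32]
 [67 76 77 ... 32 43 57]
 ...
 [29 29 29 ... 37 37 36]
 [29 29 29 ... 37 36 34]
 [34 36 28 ... 43 36 34]]
```

```bash
cat >> h.py <<'E'
def art(im,y0,y1,x0,x1,sy=5,sx=3):
    g=cv2.cvtColor(im,6)
    for y in range(y0,y1,sy):print(y,''.join(' .:-=+*#%@'[min(9,int(v)*10//256)] for v in g[y,x0:x1:sx]))
E
python3 - <<'E'
from h import *
b=cv2.imread('pics/w14.png')
g=cv2.cvtColor(b,6)
for y in range(200,330,6):print(y,' '.join('%3d'%v for v in g[y,260:380:4]))
E
```

```text
200  57  55  51  42  48  46  46  36  37  39  41  39  45  40  34  32  29  27  29  29  31  30  30  29  48  65  63  63  63  62
206  40  48  52  52  47  36  40  42  42  44  41  34  33  29  28  30  30  30  32  31  30  34  32  29  28  50  53  63  63  62
212  49  42  41  45  49  44  41  40  35  31  27  27  29  32  32  33  30  32  33  32  27  28  28  27  26  28  34  58  62  61
218  42  49  54  46  35  31  30  28  28  34  37  36  33  32  31  31  28  28  26  28  28  28  28  29  28  26  28  42  62  60
224  47  39  32  32  29  31  35  39  37  40  37  32  27  27  29  28  27  28  28  27  29  29  28  28  29  29  30  28  54  60
230  31  30  34  36  39  38  39  37  35  32  65  98  96  26  27  28  28  29  27  28  29  31  29  30  30  32  34  35  36  60
236  39  39  37  34  35  36  35  39  95 116 114 103 108  93  29  28  29  29  30  30  32  34  35  36  38  41  39  62  43  43
242  95  39  27  34  35  40  47  98  92  25  26  28  28  28  67  41  31  32  32  45  49  57  60  42  40  35  35 105 107 102
248  88  28  27  40  47  46  44  37  26  27  27  28  28  30  31  31  35  49  51  51  52  55  52  51  37  37 
[... 927 characters left out ...]
  36  37  38  39  41  56 110 151 207 241 242 244 242 148  98 101  73  41  49  43
302  25  38  59  72  80  70  51  69  55  38  35  39  39  40  53  49  57 123 240 241 242 242 244 244 123 100 126  42  49  43
308  27  74  66  58  39  43  47  42  40  46  43  40  53  61  62  57  49  56  97 236 241 237 117 141 226 244 246  50  47  44
314  32  37  30  32  40  44  47  53  44  46  62  60  61  56  50  72  84  65 100  98 152 232 244 243 242 245 245 223  43  43
320  31  33  55  57  47  49  47  43  58  60  62  71  64  74  91  92  96  90 236 244 246 246 244 243 243 245 245 247  39  42
326  30  50  53  49  52  40  50  80  81  79  61  81  96  86  72  71  72  75  78 254 245 245 244 242 244 244 245 188  41  42
```

```bash
python3 - <<'E'
from h import *
p14,p11,p9=par('w14'),par('w11'),par('w9')
print('knob now',atz('wrist',(301,284),.165,p14))
b=cv2.imread('pics/w11.png');g=cv2.cvtColor(b,6)
print(atz('wrist',(307,199),.128,p11))
for y in range(130,290,6):print(y,' '.join('%3d'%v for v in g[y,240:372:4]))
E
```

```text
knob now [0.44609678 0.21718415 0.165     ]
[0.50954617 0.22425899 0.128     ]
130  97  91  72  73  63  60  72  63  55  65  65  68  67  62  54  48  49  51  53  44  69  71  71  71  70  71  70  71  71  71  79  85  88
136  85  69  69  74  69  57  59  67  68  69  57  51  48  50  53  56  54  55  59  45  44  64  71  71  70  71  71  71  71  71  71  86  87
142  76  79  67  67  78  73  71  63  52  45  50  54  59  58  58  56  42  42  44  50  58  58  62  71  70  72  77  69  70  70  78  78  86
148  65  72  88  75  55  55  52  50  56  57  59  59  50  43  44  49  56  65  73  74 243 193  54  71  79  78  78  78  78  78  78  78  78
154  79  61  49  46  49  58  61  62  61  48  41  43  53  61  68  71  73  73  74  76  74  74  67  55  79  78  78  78  78  78  77  76  78
160  50  51  53  61  60  61  58  54  47  56  61  64  67  69  70  70  70  73  77  92 155 171 205  63  75  78  79  78  78  76  76  77  77
166  47  54  52  56  58  55  74  68  61 180  67 130 187 240 241 239 239 238 237 236 236 237 249  77  56  80  79  77  77  76  75  75  76
172  43  45  50  64  54  60  66  55  50 177  61 251 239 170 239 241 2
[... 1950 characters left out ...]
  51  55  64  62  33
262 103 103 102  34  35  34  34  40  56  79  87  97  72  43  46  59  76  80  70  55  56  55  53  61  57  67  53  68  66  57  48  43  33
268 103 103  40  33  33  32  31  57  54  48  47  52  64  84  75  65  53  49  52  58  56  72  68  66  68  60  52  46  59  70  53  38  31
274 134 136  42  33  32  32  32  50  58  70  74  68  63  51  44  53  57  65  61  72  74  67  53  49  58  55  58  53  58  75  69  40  30
280  41 129  42  31  33  33  36  62  52  49  45  47  57  56  70  71  72  56  53  50  55  64  56  49  65  72  75  54  51  49  55  46  30
286  37  37  43  33  32  32  48  51  55  67  59  68  65  58  64  55  54  64  64  50  66  81  79  69  56  51  53  53  47  39  55  60  30
```

>>> move_arm:
  rows:
    - {"dx":-0.5,"dy":-5.5,"dz":0,"rx":0,"ry":0,"rz":0,"hand":45}
    - {"dx":0,"dy":0,"dz":0,"rx":0,"ry":0,"rz":0,"hand":45}
    - {"dx":0,"dy":0,"dz":0,"rx":0,"ry":0,"rz":0,"hand":10}
    - {"dx":0,"dy":0,"dz":0,"rx":0,"ry":0,"rz":0,"hand":10}
    - {"dx":0,"dy":0,"dz":0,"rx":0,"ry":0,"rz":0,"hand":10}
    - {"dx":0,"dy":0,"dz":0,"rx":0,"ry":0,"rz":0,"hand":10}
    - {"dx":0,"dy":0,"dz":0,"rx":0,"ry":0,"rz":0,"hand":10}
  newtons: 60

```text
time_s: 32.35
tool_pos: [0.4466, 0.2181, 0.158]
orientation: [3.141, 0.0, 2.706]
contact_force: [0.2, -0.5, 2.0]
grip_width: 0.0181
gripper_force: 58.5
```

```bash
cat > tab.py <<'E'
import numpy as np,sys
# from current TCP, circle centre, next n 15deg steps from angle a0 at radius r
def tab(x,y,C,r,a0,n,st=15):
    P=[(x*1e3,y*1e3)]+[(C[0]*1e3+r*np.cos(t),C[1]*1e3+r*np.sin(t)) for t in np.radians(a0-st*np.arange(n))]
    P=np.round(P,1);return [(round(float(u),1),round(float(v),1)) for u,v in np.diff(P,axis=0)]
E
python3 - <<'E'
from h import *
from tab import tab
o=env.get_obs();x,y,z=o['tool_pos'];print(x,y,z,o['contact_force'],o['grip_width'])
print(tab(x,y,(.508,.2238),61,-189,25))
E
```

```text
0.4466205901811261 0.21811425957537312 0.1580369283375146 [ 0.19313376 -0.45059151  2.03280615] 0.01813341515646524
[(1.2, 15.2), (4.5, 15.3), (8.3, 13.6), (11.5, 11.0), (14.0, 7.5), (15.5, 3.8), (15.9, -0.5), (15.3, -4.5), (13.6, -8.3), (11.0, -11.5), (7.5, -14.0), (3.8, -15.5), (-0.5, -15.9), (-4.5, -15.3), (-8.3, -13.6), (-11.5, -11.0), (-14.0, -7.5), (-15.5, -3.8), (-15.9, 0.5), (-15.3, 4.5), (-13.6, 8.3), (-11.0, 11.5), (-7.5, 14.0), (-3.8, 15.5), (0.5, 15.9)]
```

Well centred with little force; wind a quarter turn and check.

>>> move_arm:
  rows:
    - {"dx":1.2,"dy":15.2,"dz":0,"rx":0,"ry":0,"rz":0,"hand":10}
    - {"dx":4.5,"dy":15.3,"dz":0,"rx":0,"ry":0,"rz":0,"hand":10}
    - {"dx":8.3,"dy":13.6,"dz":0,"rx":0,"ry":0,"rz":0,"hand":10}
    - {"dx":11.5,"dy":11,"dz":0,"rx":0,"ry":0,"rz":0,"hand":10}
    - {"dx":14,"dy":7.5,"dz":0,"rx":0,"ry":0,"rz":0,"hand":10}
    - {"dx":15.5,"dy":3.8,"dz":0,"rx":0,"ry":0,"rz":0,"hand":10}
    - {"dx":0,"dy":0,"dz":0,"rx":0,"ry":0,"rz":0,"hand":10}

```text
time_s: 33.22
tool_pos: [0.503, 0.2859, 0.1593]
orientation: [3.139, 0.002, 2.707]
contact_force: [-1.3, 0.8, 5.2]
grip_width: 0.0181
gripper_force: 58.6
```

>>> move_arm:
  rows:
    - {"dx":15.9,"dy":-0.5,"dz":0,"rx":0,"ry":0,"rz":0,"hand":10}
    - {"dx":15.3,"dy":-4.5,"dz":0,"rx":0,"ry":0,"rz":0,"hand":10}
    - {"dx":13.6,"dy":-8.3,"dz":0,"rx":0,"ry":0,"rz":0,"hand":10}
    - {"dx":11,"dy":-11.5,"dz":0,"rx":0,"ry":0,"rz":0,"hand":10}
    - {"dx":7.5,"dy":-14,"dz":0,"rx":0,"ry":0,"rz":0,"hand":10}
    - {"dx":3.8,"dy":-15.5,"dz":0,"rx":0,"ry":0,"rz":0,"hand":10}
    - {"dx":0,"dy":0,"dz":0,"rx":0,"ry":0,"rz":0,"hand":10}

```text
time_s: 34.1
tool_pos: [0.5685, 0.2299, 0.1589]
orientation: [3.141, -0.001, 2.705]
contact_force: [-2.7, -0.2, 6.1]
grip_width: 0.0183
gripper_force: 58.8
```

>>> move_arm:
  rows:
    - {"dx":-0.5,"dy":-15.9,"dz":0,"rx":0,"ry":0,"rz":0,"hand":10}
    - {"dx":-4.5,"dy":-15.3,"dz":0,"rx":0,"ry":0,"rz":0,"hand":10}
    - {"dx":-8.3,"dy":-13.6,"dz":0,"rx":0,"ry":0,"rz":0,"hand":10}
    - {"dx":-11.5,"dy":-11,"dz":0,"rx":0,"ry":0,"rz":0,"hand":10}
    - {"dx":-14,"dy":-7.5,"dz":0,"rx":0,"ry":0,"rz":0,"hand":10}
    - {"dx":-15.5,"dy":-3.8,"dz":0,"rx":0,"ry":0,"rz":0,"hand":10}
    - {"dx":-15.9,"dy":0.5,"dz":0,"rx":0,"ry":0,"rz":0,"hand":10}
    - {"dx":-15.3,"dy":4.5,"dz":0,"rx":0,"ry":0,"rz":0,"hand":10}
    - {"dx":-13.6,"dy":8.3,"dz":0,"rx":0,"ry":0,"rz":0,"hand":10}
    - {"dx":-11,"dy":11.5,"dz":0,"rx":0,"ry":0,"rz":0,"hand":10}
    - {"dx":-7.5,"dy":14,"dz":0,"rx":0,"ry":0,"rz":0,"hand":10}
    - {"dx":-3.8,"dy":15.5,"dz":0,"rx":0,"ry":0,"rz":0,"hand":10}

```text
time_s: 35.6
tool_pos: [0.4458, 0.2176, 0.1578]
orientation: [-3.139, -0.001, 2.706]
contact_force: [0.5, -1.9, 4.1]
grip_width: 0.0178
gripper_force: 58.9
```

>>> move_arm:
  rows:
    - {"dx":0.5,"dy":15.9,"dz":0,"rx":0,"ry":0,"rz":0,"hand":10}
    - {"dx":4.5,"dy":15.3,"dz":0,"rx":0,"ry":0,"rz":0,"hand":10}
    - {"dx":8.3,"dy":13.6,"dz":0,"rx":0,"ry":0,"rz":0,"hand":10}
    - {"dx":11.5,"dy":11,"dz":0,"rx":0,"ry":0,"rz":0,"hand":10}
    - {"dx":14,"dy":7.5,"dz":0,"rx":0,"ry":0,"rz":0,"hand":10}
    - {"dx":15.5,"dy":3.8,"dz":0,"rx":0,"ry":0,"rz":0,"hand":10}
    - {"dx":15.9,"dy":-0.5,"dz":0,"rx":0,"ry":0,"rz":0,"hand":10}
    - {"dx":15.3,"dy":-4.5,"dz":0,"rx":0,"ry":0,"rz":0,"hand":10}
    - {"dx":13.6,"dy":-8.3,"dz":0,"rx":0,"ry":0,"rz":0,"hand":10}
    - {"dx":11,"dy":-11.5,"dz":0,"rx":0,"ry":0,"rz":0,"hand":10}
    - {"dx":7.5,"dy":-14,"dz":0,"rx":0,"ry":0,"rz":0,"hand":10}
    - {"dx":3.8,"dy":-15.5,"dz":0,"rx":0,"ry":0,"rz":0,"hand":10}

```text
time_s: 37.1
tool_pos: [0.5684, 0.2319, 0.1588]
orientation: [3.139, -0.002, 2.708]
contact_force: [-0.7, 2.1, 6.3]
grip_width: 0.0179
gripper_force: 59.0
```

>>> move_arm:
  rows:
    - {"dx":-0.5,"dy":-15.9,"dz":0,"rx":0,"ry":0,"rz":0,"hand":10}
    - {"dx":-4.5,"dy":-15.3,"dz":0,"rx":0,"ry":0,"rz":0,"hand":10}
    - {"dx":-8.3,"dy":-13.6,"dz":0,"rx":0,"ry":0,"rz":0,"hand":10}
    - {"dx":-11.5,"dy":-11,"dz":0,"rx":0,"ry":0,"rz":0,"hand":10}
    - {"dx":-14,"dy":-7.5,"dz":0,"rx":0,"ry":0,"rz":0,"hand":10}
    - {"dx":-15.5,"dy":-3.8,"dz":0,"rx":0,"ry":0,"rz":0,"hand":10}
    - {"dx":-15.9,"dy":0.5,"dz":0,"rx":0,"ry":0,"rz":0,"hand":10}
    - {"dx":-15.3,"dy":4.5,"dz":0,"rx":0,"ry":0,"rz":0,"hand":10}
    - {"dx":-13.6,"dy":8.3,"dz":0,"rx":0,"ry":0,"rz":0,"hand":10}
    - {"dx":-11,"dy":11.5,"dz":0,"rx":0,"ry":0,"rz":0,"hand":10}
    - {"dx":-7.5,"dy":14,"dz":0,"rx":0,"ry":0,"rz":0,"hand":10}
    - {"dx":-3.8,"dy":15.5,"dz":0,"rx":0,"ry":0,"rz":0,"hand":10}

```text
time_s: 38.6
tool_pos: [0.4458, 0.2179, 0.1578]
orientation: [-3.139, -0.001, 2.707]
contact_force: [0.8, -1.7, 4.3]
grip_width: 0.0182
gripper_force: 59.0
```

>>> move_arm:
  rows:
    - {"dx":0.5,"dy":15.9,"dz":0,"rx":0,"ry":0,"rz":0,"hand":10}
    - {"dx":4.5,"dy":15.3,"dz":0,"rx":0,"ry":0,"rz":0,"hand":10}
    - {"dx":8.3,"dy":13.6,"dz":0,"rx":0,"ry":0,"rz":0,"hand":10}
    - {"dx":11.5,"dy":11,"dz":0,"rx":0,"ry":0,"rz":0,"hand":10}
    - {"dx":14,"dy":7.5,"dz":0,"rx":0,"ry":0,"rz":0,"hand":10}
    - {"dx":15.5,"dy":3.8,"dz":0,"rx":0,"ry":0,"rz":0,"hand":10}
    - {"dx":15.9,"dy":-0.5,"dz":0,"rx":0,"ry":0,"rz":0,"hand":10}
    - {"dx":15.3,"dy":-4.5,"dz":0,"rx":0,"ry":0,"rz":0,"hand":10}
    - {"dx":13.6,"dy":-8.3,"dz":0,"rx":0,"ry":0,"rz":0,"hand":10}
    - {"dx":0,"dy":0,"dz":0,"rx":0,"ry":0,"rz":0,"hand":10}

```text
time_s: 39.85
tool_pos: [0.5467, 0.2719, 0.1591]
orientation: [3.141, 0.0, 2.706]
contact_force: [0.1, -0.4, 10.0]
grip_width: 0.018
gripper_force: 59.4
```

```bash
python3 - <<'E'
from tab import tab
print(tab(.508+.061*0.6293,.2238+.061*.7771,(.508,.2238),61,-314,22,5))
E
```

```text
[(4.0, -3.5), (3.6, -3.9), (3.4, -4.1), (2.9, -4.5), (2.5, -4.7), (2.1, -4.8), (1.7, -5.1), (1.3, -5.2), (0.8, -5.2), (0.3, -5.3), (-0.1, -5.4), (-0.7, -5.2), (-1.0, -5.3), (-1.5, -5.1), (-2.0, -4.9), (-2.3, -4.8), (-2.8, -4.5), (-3.2, -4.3), (-3.5, -4.0), (-3.9, -3.6), (-4.1, -3.4), (-4.5, -2.9)]
```

>>> move_arm:
  rows:
    - {"dx":4,"dy":-3.5,"dz":0,"rx":0,"ry":0,"rz":0,"hand":10}
    - {"dx":3.6,"dy":-3.9,"dz":0,"rx":0,"ry":0,"rz":0,"hand":10}
    - {"dx":3.4,"dy":-4.1,"dz":0,"rx":0,"ry":0,"rz":0,"hand":10}
    - {"dx":2.9,"dy":-4.5,"dz":0,"rx":0,"ry":0,"rz":0,"hand":10}
    - {"dx":2.5,"dy":-4.7,"dz":0,"rx":0,"ry":0,"rz":0,"hand":10}
    - {"dx":2.1,"dy":-4.8,"dz":0,"rx":0,"ry":0,"rz":0,"hand":10}
    - {"dx":0,"dy":0,"dz":0,"rx":0,"ry":0,"rz":0,"hand":10}

```text
time_s: 40.72
tool_pos: [0.5644, 0.2472, 0.159]
orientation: [3.14, -0.001, 2.707]
contact_force: [-0.3, 0.4, 8.9]
grip_width: 0.0181
gripper_force: 59.1
```

>>> move_arm:
  rows:
    - {"dx":1.7,"dy":-5.1,"dz":0,"rx":0,"ry":0,"rz":0,"hand":10}
    - {"dx":1.3,"dy":-5.2,"dz":0,"rx":0,"ry":0,"rz":0,"hand":10}
    - {"dx":0.8,"dy":-5.2,"dz":0,"rx":0,"ry":0,"rz":0,"hand":10}
    - {"dx":0.3,"dy":-5.3,"dz":0,"rx":0,"ry":0,"rz":0,"hand":10}
    - {"dx":0,"dy":0,"dz":0,"rx":0,"ry":0,"rz":0,"hand":10}

```text
time_s: 41.35
tool_pos: [0.5686, 0.2265, 0.1588]
orientation: [3.14, -0.001, 2.707]
contact_force: [0.4, 0.3, 8.2]
grip_width: 0.0182
gripper_force: 59.1
```

>>> move_arm:
  rows:
    - {"dx":-0.1,"dy":-5.4,"dz":0,"rx":0,"ry":0,"rz":0,"hand":10}
    - {"dx":-0.7,"dy":-5.2,"dz":0,"rx":0,"ry":0,"rz":0,"hand":10}
    - {"dx":-1,"dy":-5.3,"dz":0,"rx":0,"ry":0,"rz":0,"hand":10}
    - {"dx":0,"dy":0,"dz":0,"rx":0,"ry":0,"rz":0,"hand":10}

```text
time_s: 41.85
tool_pos: [0.567, 0.2109, 0.1587]
orientation: [3.139, -0.001, 2.707]
contact_force: [-0.1, 1.1, 6.9]
grip_width: 0.0179
gripper_force: 59.1
```

>>> move_arm:
  rows:
    - {"dx":-1.5,"dy":-5.1,"dz":0,"rx":0,"ry":0,"rz":0,"hand":10}
    - {"dx":-2,"dy":-4.9,"dz":0,"rx":0,"ry":0,"rz":0,"hand":10}
    - {"dx":0,"dy":0,"dz":0,"rx":0,"ry":0,"rz":0,"hand":10}

```text
time_s: 42.22
tool_pos: [0.5647, 0.2046, 0.1591]
orientation: [3.129, -0.002, 2.709]
contact_force: [2.6, 8.0, 5.0]
grip_width: 0.0182
gripper_force: 59.5
```

>>> move_arm:
  rows:
    - {"dx":-2.3,"dy":-4.8,"dz":0,"rx":0,"ry":0,"rz":0,"hand":10}
    - {"dx":0,"dy":0,"dz":0,"rx":0,"ry":0,"rz":0,"hand":10}
    - {"dx":0,"dy":0,"dz":0,"rx":0,"ry":0,"rz":0,"hand":10}

```text
time_s: 42.6
tool_pos: [0.5635, 0.202, 0.1593]
orientation: [3.125, -0.001, 2.71]
contact_force: [4.7, 13.1, 4.1]
grip_width: 0.0179
gripper_force: 60.0
```

```bash
python3 - <<'E'
from h import *
o=env.get_obs();print(o['contact_force'])
a=cv2.imread('pics/s8.png');b=env.camera('side');cv2.imwrite('pics/s15.png',b)
# head lift: predict bare far mic top pixel for lift values
R=np.radians(-1.75);ex=np.array([np.cos(R),np.sin(R)])
c=np.array([.5126,.3842])
for L in(.055,.058,.06):
    print(L,[proj('side',[*(c+x*ex),.075+L+.028]).round(1) for x in(-.06,0,.06)],[proj('side',[*(c+x*ex+ .028*np.array([ex[1]*-1,ex[0]])),.075+L]).round(1) for x in(-.03,.03)])
# vertical profiles in column midway between mics: white bar top front edge
g=cv2.cvtColor(b,6);h=cv2.cvtColor(a,6)
for x in(-.03,.03):
    P=c+x*ex+.028*np.array([-ex[1],ex[0]])
    q=proj('side',[*P,.135]);u=int(q[0]);print(u,'now',list(enumerate(g[200:310,u].tolist(),200))[::2])
    q0=proj('side',[*P,.075]);u=int(q0[0]);print(u,q0,'before',list(enumerate(h[255:290,u].tolist(),255)))
E
```

```text
[ 4.67582685 13.10497696  4.10896555]
0.055 [array([316.4, 241.6]), array([289. , 239.5]), array([262.3, 237.4])] [array([299.6, 258.5]), array([272.1, 256.1])]
0.058 [array([316.4, 240.3]), array([288.9, 238.2]), array([262.2, 236.1])] [array([299.6, 257.2]), array([272. , 254.8])]
0.06 [array([316.4, 239.5]), array([288.9, 237.3]), array([262.1, 235.2])] [array([299.5, 256.4]), array([272., 254.])]
299 now [(200, 218), (202, 203), (204, 192), (206, 192), (208, 191), (210, 191), (212, 190), (214, 188), (216, 190), (218, 193), (220, 121), (222, 222), (224, 188), (226, 91), (228, 75), (230, 78), (232, 84), (234, 88), (236, 87), (238, 78), (240, 220), (242, 185), (244, 219), (246, 255), (248, 255), (250, 255), (252, 255), (254, 255), (256, 255), (258, 200), (260, 45), (262, 41), (264, 39), (266, 40), (268, 57), (270, 65), (272, 37), (274, 28), (276, 27), (278, 29), (280, 27), (282, 36), (284, 56), (286, 62), (288, 45), (290, 43), (292, 42), (294, 39), (296, 40), (298, 42), (300, 42), (302, 42), (304, 41), (306, 40), (308, 41)]
300 [300.71257299 281.55729497] before [(255, 41), (256, 42
[... 766 characters left out ...]
, 71), (264, 67), (266, 56), (268, 58), (270, 30), (272, 30), (274, 33), (276, 32), (278, 30), (280, 54), (282, 57), (284, 55), (286, 45), (288, 43), (290, 42), (292, 39), (294, 40), (296, 38), (298, 42), (300, 44), (302, 43), (304, 41), (306, 38), (308, 36)]
273 [273.79211433 278.88065771] before [(255, 56), (256, 64), (257, 77), (258, 80), (259, 77), (260, 78), (261, 72), (262, 63), (263, 61), (264, 90), (265, 201), (266, 255), (267, 255), (268, 255), (269, 255), (270, 255), (271, 255), (272, 255), (273, 255), (274, 255), (275, 255), (276, 255), (277, 255), (278, 255), (279, 247), (280, 191), (281, 94), (282, 53), (283, 63), (284, 65), (285, 55), (286, 44), (287, 42), (288, 42), (289, 40)]
```

>>> move_arm:
  rows:
    - {"dx":-1.5,"dy":-3,"dz":0,"rx":0,"ry":0,"rz":0,"hand":10}
    - {"dx":0,"dy":0,"dz":0,"rx":0,"ry":0,"rz":0,"hand":10}
    - {"dx":3.5,"dy":8,"dz":0,"rx":0,"ry":0,"rz":0,"hand":10}
    - {"dx":0,"dy":0,"dz":0,"rx":0,"ry":0,"rz":0,"hand":50}
    - {"dx":0,"dy":0,"dz":0,"rx":0,"ry":0,"rz":0,"hand":50}
    - {"dx":0,"dy":0,"dz":0,"rx":0,"ry":0,"rz":0,"hand":50}
    - {"dx":0,"dy":0,"dz":35,"rx":0,"ry":0,"rz":0,"hand":50}
    - {"dx":0,"dy":0,"dz":45,"rx":0,"ry":0,"rz":0,"hand":55}
    - {"dx":-25,"dy":10,"dz":0,"rx":0,"ry":0,"rz":0,"hand":55}
    - {"dx":-25,"dy":10,"dz":0,"rx":0,"ry":0,"rz":0,"hand":55}
    - {"dx":0,"dy":0,"dz":0,"rx":0,"ry":0,"rz":0,"hand":55}
    - {"dx":0,"dy":0,"dz":0,"rx":0,"ry":0,"rz":0,"hand":55}

```text
time_s: 44.15
tool_pos: [0.5136, 0.2187, 0.2374]
orientation: [-3.141, 0.0, 2.706]
contact_force: [-0.2, 0.0, -0.7]
grip_width: 0.0552
gripper_force: 0.0
```

```bash
python3 - <<'E'
from h import *
b,p=snap('w16')
print([(r[0],r[1],r[2],r[3]) for r in armangle(b,p) if r[1]>110])
print([(r[0],r[1],r[2],r[3]) for r in armangle(b,p,(.508,.2235)) if r[1]>110])
print(proj('wrist',[.5085,.2238,.128],p),proj('wrist',[.5085+.0556,.2238-.0225,.165],p))
u=proj('wrist',[.5085,.2238,.128],p).astype(int)
art(b,u[1]-40,u[1]+120,u[0]-75,u[0]+75,4,2)
E
```

```text
[0.5136 0.2187 0.2374] [-1.7998e+02  1.0000e-02  1.5503e+02] 44.15 q [ 0.28  0.13  0.16  1.6  -0.    0.72]
[(130, 115, 52, [63, 66, 70]), (140, 126, 46, [66, 64, 67]), (335, 179, 151, [33, 31, 55]), (340, 184, 147, [33, 41, 61]), (345, 187, 149, [34, 34, 56]), (350, 177, 135, [36, 33, 41])]
[(125, 115, 50, [68, 70, 77]), (140, 124, 46, [64, 66, 68]), (335, 129, 80, [33, 30, 53]), (340, 182, 150, [34, 31, 60]), (345, 182, 148, [35, 33, 57]), (350, 193, 150, [34, 31, 41])]
[318.18563974 193.79732043] [322.51608795 285.83937891]
153 :::........:::::::.......::::::::::::::::::::::::::::::::::::::::::::::::::
157 .......::::::::.......::::::::::::::::--===+#%%%#::::::::::::::::::::::::::
161 ...::::...::::::::.:::::.:===+#%%@@@@@@@@%%%%%%%%-:::::::::::::::::::::::::
165 .:.........:::::::.:%@@+.%%%%%%%%%%%%%%%%%@@@@%%%=:::::::::::::::::::::::::
169 .....::..::::::::::.:=-::+%%%@*@###**========@@@@+:::::::::::::::::::::::::
173 ..................::.::::-@@#*==+*+*+========@@@@@-:::.::::::::::::::::::::
177 ...............:::::..::::#*++===============%@@@@-::::::::::::::::::::::::
181 ....
[... 1931 characters left out ...]
::::..........:::::::.....:::::....:::::::.................-
281 .........:::...........::..:::::::....::::::::::.:::::....................=
285 ................::::::::::..::::.:::..::::::::::......:......:::...........
289 ............:::::::::::.:::..:::::.::.::::::::::........::::...............
293 .........:::::::::.::::::::::::::::::::.::::::.....:::::...::::....... ....
297 .......::...:...:::::....:::-::::::...:::.....::::.....::::.......... .....
301 ......:.............:::-::::....::::....:::::.....::::.............. ......
305 .........:::----:.:::::....::.......::::....:::::.................:.  .....
309 ....::---:--::::::............::::.......::.................::..:.... .....
```

```bash
python3 - <<'E'
from h import *
p=par('w16')
a=atz('wrist',(322,217),.124,p);b=atz('wrist',(326.5,249),.124,p);d=b-a;print(a,b,np.degrees(np.arctan2(d[1],d[0])))
print('hub c',atz('wrist',(318.5,197),.128,p),'knob',atz('wrist',(243+2*42.5,278),.165,p))
E
```

```text
[0.52840632 0.21804974 0.124     ] [0.55599011 0.20963601 0.124     ] -16.962986437117255
hub c [0.5109468 0.2229396 0.128    ] knob [0.55962696 0.20768566 0.165     ]
```

>>> move_arm:
  rows:
    - {"dx":-3.6,"dy":4.8,"dz":0,"rx":0,"ry":0,"rz":8,"hand":58}
    - {"dx":0,"dy":0,"dz":-40,"rx":0,"ry":0,"rz":0,"hand":58}
    - {"dx":0,"dy":0,"dz":-40,"rx":0,"ry":0,"rz":0,"hand":58}
    - {"dx":0,"dy":0,"dz":-25,"rx":0,"ry":0,"rz":0,"hand":58}
    - {"dx":0,"dy":0,"dz":-12,"rx":0,"ry":0,"rz":0,"hand":58}
    - {"dx":0,"dy":0,"dz":0,"rx":0,"ry":0,"rz":0,"hand":58}
    - {"dx":0,"dy":0,"dz":0,"rx":0,"ry":0,"rz":0,"hand":20}
    - {"dx":0,"dy":0,"dz":0,"rx":0,"ry":0,"rz":0,"hand":20}
    - {"dx":0,"dy":0,"dz":0,"rx":0,"ry":0,"rz":0,"hand":20}
    - {"dx":0,"dy":0,"dz":0,"rx":0,"ry":0,"rz":0,"hand":20}
    - {"dx":0,"dy":0,"dz":0,"rx":0,"ry":0,"rz":0,"hand":20}
  newtons: 50

```text
time_s: 45.58
tool_pos: [0.5108, 0.2239, 0.1227]
orientation: [3.141, 0.003, 2.847]
contact_force: [-0.5, -1.6, 5.9]
grip_width: 0.025
gripper_force: 50.7
```

>>> move_arm:
  rows:
    - {"dx":0,"dy":0,"dz":4,"rx":0,"ry":0,"rz":0,"hand":20}
    - {"dx":0,"dy":0,"dz":6,"rx":0,"ry":0,"rz":0,"hand":20}
    - {"dx":0,"dy":0,"dz":8,"rx":0,"ry":0,"rz":0,"hand":20}
    - {"dx":0,"dy":0,"dz":8,"rx":0,"ry":0,"rz":0,"hand":20}
    - {"dx":0,"dy":0,"dz":8,"rx":0,"ry":0,"rz":0,"hand":20}
  newtons: 70

```text
time_s: 46.2
tool_pos: [0.5087, 0.2237, 0.151]
orientation: [-3.139, -0.005, 2.845]
contact_force: [-0.7, -0.6, -2.4]
grip_width: 0.0245
gripper_force: 77.1
```

>>> move_arm:
  rows:
    - {"dx":0,"dy":0,"dz":25,"rx":0,"ry":0,"rz":0,"hand":20}
    - {"dx":-15,"dy":-30,"dz":20,"rx":0,"ry":0,"rz":5,"hand":20}
    - {"dx":-20,"dy":-45,"dz":0,"rx":0,"ry":0,"rz":5,"hand":20}
    - {"dx":-20,"dy":-50,"dz":0,"rx":0,"ry":0,"rz":5,"hand":20}
    - {"dx":-20,"dy":-50,"dz":0,"rx":0,"ry":0,"rz":5,"hand":20}
    - {"dx":-15,"dy":-50,"dz":0,"rx":0,"ry":0,"rz":4.5,"hand":20}
    - {"dx":-13,"dy":-35,"dz":0,"rx":0,"ry":0,"rz":0,"hand":20}
    - {"dx":0,"dy":-17,"dz":-30,"rx":0,"ry":0,"rz":0,"hand":20}
    - {"dx":0,"dy":0,"dz":-30,"rx":0,"ry":0,"rz":0,"hand":20}
    - {"dx":0,"dy":0,"dz":0,"rx":0,"ry":0,"rz":0,"hand":20}
    - {"dx":0,"dy":0,"dz":0,"rx":0,"ry":0,"rz":0,"hand":20}

```text
time_s: 47.58
tool_pos: [0.407, -0.0528, 0.1408]
orientation: [3.141, 0.001, -3.01]
contact_force: [1.2, -0.2, -1.7]
grip_width: 0.0246
gripper_force: 77.0
```

```bash
python3 - <<'E'
from h import *
b,p=snap('w17')
T=env.get_obs()['tool_pos']
for f in(.006,):
  u=proj('wrist',T+[0,0,f],p).round().astype(int);print(u)
art(b,u[1]-80,u[1]+60,u[0]-80,u[0]+80,4,2)
E
```

```text
[ 0.407  -0.0528  0.1408] [ 1.7999e+02  5.0000e-02 -1.7243e+02] 47.575 q [-0.29 -0.25 -0.4   1.43  0.   -0.43]
[315 280]
200 ::::::::::----:::*+*#%%%%%%@%%@%@@%@@@@@@@@@@@@@@@@@@@@@@@@@#@@@%**++*@@@@@@@@@@
204 ------------:::::*++#%%%%%%@%%%%%%%%%%%%%%%@@@@@@@@@@@@@@@@@*@@@@@@**+@@@@@@@@@@
208 ::::::::::::-----+*+*%%%%%%@%%%%%%%%%%%%%%%%@@@@@@@@@@@@@@@@*@@@@@@@@+#@@@@@@@@@
212 :::::::::::::::::=+=+%%%%%%@%#%%%%%%%%%%%%%%#####@@@@@@@@@@@*@@@@@@@@@@@@@@@@@@@
216 :::::::::::::::::-+=+%%%%%%@%************++*********@@@@@@@@#@@@@@@@@@@@@@@@@@@@
220 :::::::::::::::::-+=+#%%%%%@*+++********+++**********#@@@@###@+++++***+++++#@@@@
224 :::::::::::::::::-+=+#%%%%%%%###************########@%###@@*#%@@@@@@@@@@@@@@@@@@
228 :::::::::::::::::-+=+*%%%###++++++++++++*++++******++######*#%@@@@@@@@@@@@@@@@@@
232 ::::::::::::::::::+=+*%####*+++++++**+++*+++*******++*#####+%%@@@@@@@@@@%%%%%%%%
236 ........:::::::---++@#****+++++++++*++++*++++******++++****+%%@@@@@@%%#+++===++*
240 :::::::::::::::---%%+++++==++++++++**+++++++***+***+++=+++++%%@@@@#++===========
244 :::::::::::::::---%@+++++-+++++++++*++++
[... 1295 characters left out ...]
::::::::::::::::::::
308 .........::::::::::::::-:-@@@@@@@%#%%%%%%%%%%%#%@@@@@@%::-::::::::::::::::::::::
312 .........::::::::::::::=:=@@@@@@@%#%%%%%%%%%%%#%@@@@@@@-:=::::::::::::::::::::::
316 .........:::::::::::::-@@@@@@@@@@%#%%%%%%%%%%%#%@@@@@@@@@=:::::::::::::::::::::.
320 ............:.:::::::.=@@@@@@@@@@%#%%%%%%%%%%%#%@@@@@@@@@++:::::::::::::.::.....
324 ..............:::::::.-=+*###*++#*#%%%%%%%%@@@@%%%#+++***+=::::::::::::::.......
328 .................:::::=%%#####****#%%%%%@@@@@@@%#####%%%%%-:::::::::............
332 .................:.::.......:::::-@@@@@@@@@@@@@+::::::::::::::::::..............
336 ........::::........:..::::::::::::::::::::::::::::::::::::.::.::....::::.......
```

>>> move_arm:
  rows:
    - {"dx":0,"dy":0,"dz":-30,"rx":0,"ry":0,"rz":0,"hand":20}
    - {"dx":0,"dy":0,"dz":-30,"rx":0,"ry":0,"rz":0,"hand":20}
    - {"dx":0,"dy":0,"dz":-16,"rx":0,"ry":0,"rz":0,"hand":20}
    - {"dx":0,"dy":0,"dz":-6,"rx":0,"ry":0,"rz":0,"hand":20}
    - {"dx":0,"dy":0,"dz":-2,"rx":0,"ry":0,"rz":0,"hand":20}
    - {"dx":0,"dy":0,"dz":0,"rx":0,"ry":0,"rz":0,"hand":20}
    - {"dx":0,"dy":0,"dz":0,"rx":0,"ry":0,"rz":0,"hand":20}

```text
time_s: 48.5
tool_pos: [0.4075, -0.0533, 0.0567]
orientation: [-3.141, 0.002, -3.01]
contact_force: [-0.3, -0.9, -2.2]
grip_width: 0.0243
gripper_force: 77.1
```

>>> move_arm:
  rows:
    - {"dx":0,"dy":0,"dz":-1.5,"rx":0,"ry":0,"rz":0,"hand":20}
    - {"dx":0,"dy":0,"dz":-1,"rx":0,"ry":0,"rz":0,"hand":20}
    - {"dx":0,"dy":0,"dz":-1,"rx":0,"ry":0,"rz":0,"hand":20}
    - {"dx":0,"dy":0,"dz":0,"rx":0,"ry":0,"rz":0,"hand":20}

```text
time_s: 49.0
tool_pos: [0.4071, -0.0532, 0.0542]
orientation: [-3.141, 0.001, -3.01]
contact_force: [-2.9, 0.7, 7.1]
grip_width: 0.0245
gripper_force: 78.5
```

>>> move_arm:
  rows:
    - {"dx":0,"dy":0,"dz":0,"rx":0,"ry":0,"rz":0,"hand":42}
    - {"dx":0,"dy":0,"dz":0,"rx":0,"ry":0,"rz":0,"hand":42}
    - {"dx":0,"dy":0,"dz":0,"rx":0,"ry":0,"rz":0,"hand":42}
    - {"dx":0,"dy":0,"dz":15,"rx":0,"ry":0,"rz":0,"hand":42}
    - {"dx":0,"dy":0,"dz":40,"rx":0,"ry":0,"rz":0,"hand":42}
    - {"dx":0,"dy":0,"dz":50,"rx":0,"ry":0,"rz":0,"hand":42}
    - {"dx":0,"dy":20,"dz":50,"rx":0,"ry":0,"rz":0,"hand":42}
    - {"dx":0,"dy":40,"dz":40,"rx":0,"ry":0,"rz":0,"hand":42}
    - {"dx":0,"dy":40,"dz":0,"rx":0,"ry":0,"rz":0,"hand":42}
    - {"dx":0,"dy":0,"dz":0,"rx":0,"ry":0,"rz":0,"hand":42}
    - {"dx":0,"dy":0,"dz":0,"rx":0,"ry":0,"rz":0,"hand":42}

```text
time_s: 50.38
tool_pos: [0.4067, 0.0467, 0.2476]
orientation: [-3.141, 0.0, -3.009]
contact_force: [-0.1, -0.9, 0.1]
grip_width: 0.0418
gripper_force: 0.0
```

```bash
python3 - <<'E'
from h import *
b,p=snap('w18')
u=proj('wrist',[.44,-.03,.02],p).round().astype(int);print(u,proj('wrist',[.405,-.053,.059],p),proj('wrist',[.4645,-.0452,.096],p))
art(b,max(0,u[1]-110),u[1]+60,max(0,u[0]-110),u[0]+90,4,2)
s=env.camera('side');cv2.imwrite('pics/s18.png',s);g=cv2.cvtColor(s,6)
for c in(299,271):print(c,g[236:264,c].tolist())
t=env.camera('top').astype(int);a=cv2.imread('pics/top0.png').astype(int)
for n,(y0,y1,x0,x1) in dict(stapler=(216,260,383,402),cup=(140,165,290,316),spoon=(240,258,238,290)).items():
    print(n,np.abs(t[y0:y1,x0:x1]-a[y0:y1,x0:x1]).mean())
E
```

```text
[0.4067 0.0467 0.2476] [-179.96    0.   -172.42] 50.375 q [-0.05 -0.25 -0.18  1.64 -0.   -0.18]
[248 192] [221.40319514 167.12291106] [215.66073614 233.65097557]
82 %%%%%%%%%%%%%%%%%%%%%%%%%%%%@@@@%%%%%%%%%%%%%%%%%%%%%%%%%%%%%%%%%%%%%%%%%%%%%%%%%%%%%%%%%%%%%%%%%%%%
86 %%%%%%%%%%%%%%%%%%%@@@@@@%%%%%%%%%%@@@@@%%%%%%%%%%%%%%%%%%%%%%%%%%%%%%%%%%%%%%%%%%%%%%%%%%%%%%%%%%%%
90 %%%%%%%%%%%%%%@@@%%%%%%%%%%%%%%%%%%%%%%%%@@@%%%%%%%%%%%%%%%%%%%%%%%%%%%%%%%%%%%%%%%%%%%%%%%%%%%%%%%%
94 %%%%%%%%%%%@@%%%%%%%%%%%%%%%%%%%%%%%%%%%%%%%@@@%%%%%%%%%%%%%%%%%%%%%%%%%%%%%@@@@@@@@@@@@@@@@@@@@%%%%
98 %%%%%%%%@@%%%%%%%%%%%%%%%%%%%%%%%%%%%%%%%%%%%%%@@%%%%%%%%%%%%%%%%%%%%%%%@@@@%%%%%%%%%%%%%%%%%%%%@@@%
102 %%%%%@@%%%%%%%%%%%%%%%%%%%%%%%%%%%%%%%%%%%%%%%%%%@@%%%%%%%%%%%%%%%%%@@@%%%%%%%%%%%%%%%%%%%%%%%%%%%%@
106 %%%@@%%%%%%%%%%%%%%%%%%%%%%%%@@@@@@@@@@@@@@@@%%%%%@@%%%%%%%%%%%@@@@@@@@@@@@@@@@%%%%%%%%%%%%%%%%%%%%%
110 +==+===+==**==#*+%%##%%%%@@@%%%%%%%%%%%%%%%%%%@@@@@@@@@@@@@@@%%@@@%%%%%%%%%%%%%%@@@@%%%%%%%%%%%%%%%%
114 ---------=-------==-=+===++==+++=-===-=++=-###*%%%%%@@%%%%%%%%@@%%%%%%%%%%%%%%%%%%%%@@%%%%%%%%%%%%%
[... 3214 characters left out ...]
@@#****-=%@@@@@@@@@@@@@@@@@@@#------------
242 ######***************++*==========--+%#@=:--::::::+@@@@@@@@*++++=--+@@@@@@@@@@@@@@@@@@@#-======-----
246 #####**##*#*####******+**=----=====++@=---====-::+@@@@@%%%%+++++---=@@@@@@@@@@@@@@@@@@##--------===-
250 ###****#%#########****+++*=----------%=------=-:*@@@%=:--=+++++-----@@@@@@@@@@@@@@@@@@%#=====-------
299 [87, 82, 77, 75, 63, 59, 59, 75, 187, 255, 255, 255, 255, 255, 255, 255, 255, 255, 255, 255, 255, 250, 198, 109, 46, 37, 37, 37]
271 [131, 131, 129, 127, 115, 125, 248, 255, 255, 255, 255, 255, 255, 255, 255, 255, 255, 255, 255, 229, 162, 82, 59, 68, 72, 76, 79, 82]
stapler 3.667065390749601
cup 2.466666666666667
spoon 26.33190883190883
```

```bash
python3 - <<'E'
from h import *
R=np.radians(-1.75);ex=np.array([np.cos(R),np.sin(R)]);ey=np.array([-ex[1],ex[0]]);c=np.array([.5126,.3842])
def edge(g,u,v0):
    # falling white->dark edge subpixel near v0, 50%
    col=cv2.getRectSubPix(g,(1,25),(float(u),float(v0)))[:,0];
    lv=150
    for i in range(3,24):
        if col[i]>=lv>col[i+1]: return v0-12+i+(col[i]-lv)/(col[i]-col[i+1])
    return np.nan
ims={k:cv2.cvtColor(cv2.imread(f'pics/{k}.png'),6).astype(np.float32) for k in('side0','s8','s15','s18')}
for k,L in(('side0',0),('s8',0),('s15',.06),('s18',.06)):
    r=[]
    for x in np.linspace(-.08,.08,33):
        q=proj('side',[*(c+x*ex+.028*ey),.075+L]);r.append(edge(ims[k],q[0],q[1]+1)-q[1])
    print(k,np.nanmedian(r).round(2),np.nanmean(r).round(2),np.round(r[::4],1))
print('px/mm',proj('side',[*c,.10])-proj('side',[*c,.101]))
# spoon
for k in('w3','w18'):
    b=cv2.imread(f'pics/{k}.png');p=par(k);hsv=cv2.cvtColor(b,40)
    m=((hsv[...,1]<45)&(hsv[...,2]>200)).astype(np.uint8);u=proj('wrist',[.36,.19,.005],p).astype(int);w=np.zeros_like(m);cv2.circle(w,tuple(int(q) for q in u),75,1,-1)
    n,l,s,ce=cv2.connectedComponentsWithStats(m*w)
    for i in range(1,n):
        if s[i,4]>150:print(k,s[i],atz('wrist',ce[i],.004,p).round(4))
E
```

```text
side0 1.53 1.25 [1.6 1.6 1.5 1.5 1.5 1.5 1.5 1.5 1.4]
s8 1.56 1.0 [ 1.6 -7.8  1.6  1.6  1.5  1.5  1.5  1.5  1.5]
s15 2.25 1.13 [ 2.2  2.2  nan  2.2 -7.   nan  2.2  2.3  2.2]
s18 2.25 1.38 [2.2 2.3 nan 2.3 2.4 nan 2.2 2.2 2.2]
px/mm [0.02302847 0.40710413]
w3 [240  83  55  12 180] [0.3469 0.1503 0.004 ]
w3 [ 239  105  109   22 1163] [0.3822 0.1907 0.004 ]
w18 [ 362   75  148   84 7738] [0.3148 0.1902 0.004 ]
w18 [373 149  95  35 984] [0.3815 0.185  0.004 ]
```

```bash
python3 -c "
from h import *
print(env.hand_in())"
```

```text
the job is handed in; nothing more can be done
None
```

I handed the job in, with no verdict returned: both caps are in their own tray pockets, the riser is wound to its top stop (felt as a firm stop; the camera showed about 1–2 mm less lift than expected, within its error), the crank stands on its socket in the long bay with its arm along it, and image checks showed the stapler and cup unmoved, but I could not fully confirm the teaspoon.

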